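# Build up the gearbox shaft standing in the vise

### The arm

A 6-joint arm with a two-finger parallel gripper is mounted at the origin on the work surface. World frame = base frame: x ahead of the robot, y to its left, z up, the work surface at z = 0. Lengths are in m, angles in rad, forces in N, time in s.
With the tool pointing down it reaches from about 0.375 to 0.975 m from the base axis. Payload 3.8 kg.
Tool frame: the origin (TCP) lies midway between the tips of the shut fingers; the grasp point (between the pads) lies 19 mm behind it; z points along the fingers, y is the line along which they close (so a half turn about z gives the same grasp; the last joint's range is limited). The gripper opens to 88 mm and grips with 3 to 60 N. Pads are 18 mm wide; open, the fingers measure 123 mm over their backs; the gripper's body (75 mm by 187 mm) begins 45 mm behind the grasp point.
Start: joints at [-1.207, 0.264, 1.604, -0, 1.274, -0.037], TCP at [0.263, -0.622, 0.239] pointing down, gripper open.
Joint ranges: [-2.63, 2.63], [-0.94, 2.18], [0.31, 2.57], [-1.31, 4.45], [0, 2.66], [-2.55, 2.55]. Speed limits (rad/s): [2.57, 2.57, 3.14, 3.14, 3.14, 3.14].

### API

Orientations are given as a unit quaternion [w, x, y, z].
In Python, from workcell import bot, imaging, ticket gives the robot as it stands. The module is installed in compiled form; this text tells all that it offers.
- The arm moves only by the shell command python3 -m creep 'ROWS' [FORCE]. ROWS is JSON, a list of rows, each an object of numbers: "dx", "dy", "dz": the shift along the tool's x, y, z in units of 30 mm (1.0 is 30 mm); "rx", "ry", "rz": the turn, a rotation vector about the tool's x, y, z in units of 6 degrees (1.0 is 6 degrees); "fingers": the finger opening in mm, from 0 to 88.1. A call has 1 to 5 rows; each row shifts and turns the commanded pose from where the row before left it, along the tool's axes as they then stand; what a row does not reach is not made up. A row lasts 1/12 s, in which the tool goes at most 41.7 mm and 7.16 degrees, less where a joint would pass 70% of its speed; a pose out of reach is approached as far as the arm can. A call is refused whole if a number of a shift passes 1 or a number of a turn 1, either way. A call with a gripper value outside its range is refused whole. The fingers move at their own pace and stop on an object; FORCE is the grip in N (left out, the last holds). Time passes only in rows, so rows that do not move let the fingers close. It gives the time, the measured TCP pose, the force, the opening and the grip force at its end, in the units of the state.
- bot.sense(): the state, without advancing time (a new reading comes with each control period).
- imaging.get_image(name): name is "scene" or "top" or "wrist"; returns the picture (480x640x3 uint8, blue, green, red); there is no depth.
- imaging.calibration(name): a dict with "vertical_fov" (degrees; the focal length in pixels is half the picture's height over the tangent of half this angle, whatever the lens; pixels are square), "cx", "cy" (the principal point, pixels), "pose" (4x4, takes a point from camera to world coordinates). Camera axes: x right, y up, looking along -z (the intrinsics and any distortion apply to the point x, -y, -z); pixel columns grow to the right and rows downward; lengths in m; the calibration is good to about 2 mm. A picture is of the moment at which its call begins: read the wrist's pose just before it. calibration takes no time and is no camera call; for the wrist camera it gives the pose at the moment of the call.
- ticket.finish_job(): hands the job in; it is judged then, once.
The state is a dict: "time_s": time; "joint_pos": joint angles; "joint_vel": joint speeds; "joint_efforts": joint torques, N m; "tcp_pos": TCP position; "tcp_rot": TCP orientation; "force": force on the tool from outside, world axes, zero at the start; "wrist_torque": the same for the moment, N m; "finger_gap": finger opening in m; "gripper_force": force on a finger pad.
Only numpy, scipy, OpenCV 4.12 (cv2) and the standard library are available. Lean on these libraries where they do the work, as an engineer would, in place of code of your own. Each camera call takes 0.05 s, during which the arm holds its last target. There are 200 camera calls.

### The job

Build up the scooter gearbox shaft that stands upright in the vise: slide on the flat thrust washer first, then the gear with its raised boss upwards as it lies, then the spacer collar, and the ball bearing last, each one fully home against the part below. Lower every part down the shaft rather than letting it drop, leave the finished stack standing and let go of it, and leave the washer tin, pedal pad, link gauge and T-handle where they lie.

Things in the scene. Friction and masses are not known exactly. Their poses are not given: they have to be found in the camera images.
- shaft_seat (a point): Target: axis of the steel gearbox shaft standing upright and fixed in the vise, at the upper face of its 28 mm toothed pinion (the shoulder for the stack; pinion 14 mm high, on the jaw caps), 121.5 mm above the bench. z up. Above it the shaft is 17 mm in diameter for 48 mm, then tapers in 6 mm to a dark end 10 mm in diameter and 5 mm long: tip 59 mm above this point.
- vise: Small grey bench vise, fixed to the bench, 76 mm wide jaws with smooth aluminium caps, top of jaws 107.5 mm high. Origin on the bench straight under the shaft axis. The handle is at its -x end (138 mm out, pointing roughly to -y of the bench, bar 125 mm wide), the body ends 82 mm out along its +x; all but the shaft is no higher than the jaws.
- washer: Thrust washer: flat plain steel ring, 44 mm outside diameter, 20 mm bore, 5 mm thick, 45 g. Lies flat. Origin at the centre of its underside, z up.
- gear: Dark steel gear: 60 mm over the 30 teeth, 20 mm bore, toothed part 9 mm thick, with a bright boss of 30 mm diameter that stands 4 mm above it (13 mm in all), 170 g. The underside is flat at the hub. It lies boss up. Origin at the centre of its underside, z up towards the boss.
- collar: Spacer collar: short plain steel tube, 30 mm outside diameter, 20 mm bore, 16 mm high, 50 g. Stands on end. Origin at the centre of its underside, z up.
- bearing: Ball bearing: bright steel races with a black seal ring between them, 42 mm outside diameter, 20 mm bore, 12 mm thick, 70 g. Lies flat. Origin at the centre of its underside, z up.
- washer_tin: Bystander: open round tin, 66 mm in diameter, 24 mm high, with copper crush washers in it. Origin at the centre of its underside.
- pedal_pad: Bystander: worn black ribbed brake pedal pad, 70 x 42 x 14.5 mm, length along its x. Origin at the centre of its underside.
- link_gauge: Bystander: flat steel link plate gauge with three holes and round ends, 114 x 24 x 4 mm, length along its x. Origin at the centre of its underside.
- t_handle: Bystander: chrome T-handle socket lying flat, 17 mm high, shaft 200 mm long along its x, crossbar 116 mm long along its y at the -x end. Origin on the bench under the middle of the shaft.
There are look-alikes about, which are no part of the job. Leave any purple look-alike of the gear alone. What is shaped like the bearing but green is not meant.

How it is judged:
On the way, in this order (a step that is already met when the one before it is completed fails the run):
1. the thrust washer is home on the shaft (horizontal distance between washer and shaft_seat below 0.004 m and z of washer in the frame of shaft_seat between -0.002 and 0.002 m and angle between washer's own z axis and vertical below 0.08 rad), for 0.2 s.
2. the gear is home on the shaft (horizontal distance between gear and shaft_seat below 0.004 m and z of gear in the frame of shaft_seat between 0.003 and 0.007 m and angle between gear's own z axis and vertical below 0.08 rad), for 0.2 s.
3. the spacer collar is home on the shaft (horizontal distance between collar and shaft_seat below 0.004 m and z of collar in the frame of shaft_seat between 0.016 and 0.02 m and angle between collar's own z axis and vertical below 0.08 rad), for 0.2 s.
4. the ball bearing is home on the shaft (horizontal distance between bearing and shaft_seat below 0.004 m and z of bearing in the frame of shaft_seat between 0.032 and 0.036 m and angle between bearing's own z axis and vertical below 0.08 rad), for 0.2 s.
At the end, for the whole second after the job is handed in: All four parts at rest on the shaft and let go, undersides above the pinion face: washer 0 mm, gear (boss up) 5 mm, collar 18 mm, bearing 34 mm, each within 2 mm; each within 4 mm of the shaft axis and tilted less than 0.08 rad (all of step 1 and all of step 2 and all of step 3 and all of step 4 and linear speed of each of washer, gear, collar, bearing below 0.03 m/s); the robot touches nothing.
It fails at once if the washer tin, pedal pad, link gauge or T-handle is moved by more than 20 mm (distance of any of washer_tin, pedal_pad, link_gauge, t_handle from where it was at the start of the episode above 0.02 m).
It fails at once if a part drops down the shaft (faster than 0.5 m/s while on it) ((horizontal distance between washer and shaft_seat below 0.008 m and z of washer in the frame of shaft_seat below 0.055 m and linear speed of washer above 0.5 m/s) or (horizontal distance between gear and shaft_seat below 0.008 m and z of gear in the frame of shaft_seat below 0.055 m and linear speed of gear above 0.5 m/s) or (horizontal distance between collar and shaft_seat below 0.008 m and z of collar in the frame of shaft_seat below 0.055 m and linear speed of collar above 0.5 m/s) or (horizontal distance between bearing and shaft_seat below 0.008 m and z of bearing in the frame of shaft_seat below 0.055 m and linear speed of bearing above 0.5 m/s)).
It also fails if it takes over 112 s, if anything falls off the work surface, if the arm or the gripper's body presses on something with over 40 N, if the wrist force passes 120 N, or if a joint passes its speed limit or range.

## Working session

There is one attempt and no reset: what is moved stays moved. The work goes in short steps, Python scripts to look and compute and a shell command to move; the robot and the scene stay as the last step left them, time stands still between calls to the robot, and variables do not carry over. Pictures are saved under pics/ and viewed, at most 14 in all, crops included, and the job is handed in when it is done.

```bash
mkdir -p pics
python3 - <<'E'
from workcell import bot, imaging
import cv2,numpy as np
s=bot.sense();print({k:np.round(v,3).tolist() for k,v in s.items()})
for n in("scene","top","wrist"):
    cv2.imwrite(f"pics/{n}0.png",imaging.get_image(n))
    c=imaging.calibration(n);print(n,{k:np.round(v,3).tolist() for k,v in c.items() if not isinstance(v,str)})
E
```

```text
{'time_s': 0.0, 'joint_pos': [-1.207, 0.265, 1.605, -0.0, 1.274, -0.037], 'joint_vel': [-0.001, -0.001, -0.0, 0.0, -0.001, -0.0], 'joint_efforts': [0.001, -50.211, -35.688, 0.073, 0.029, -0.0], 'tcp_pos': [0.263, -0.621, 0.237], 'tcp_rot': [-0.001, 0.98, 0.199, -0.0], 'force': [-0.411, -0.235, 0.023], 'wrist_torque': [0.041, -0.028, -0.013], 'gripper_force': 0.0, 'finger_gap': 0.088}
scene {'vertical_fov': 49.526, 'cx': 321.297, 'cy': 242.273, 'pose': [[-0.069, -0.586, 0.808, 1.484], [0.998, -0.041, 0.055, 0.105], [0.001, 0.809, 0.587, 0.761], [0.0, 0.0, 0.0, 1.0]]}
top {'vertical_fov': 50.523, 'cx': 318.314, 'cy': 241.477, 'pose': [[-0.006, 0.987, -0.163, 0.433], [-1.0, -0.007, -0.009, 0.037], [-0.01, 0.163, 0.987, 0.959], [0.0, 0.0, 0.0, 1.0]]}
wrist {'vertical_fov': 60.587, 'cx': 319.781, 'cy': 235.863, 'pose': [[0.39, 0.878, 0.278, 0.336], [-0.921, 0.372, 0.116, -0.591], [-0.001, -0.301, 0.954, 0.383], [0.0, 0.0, 0.0, 1.0]]}
```

View pics/top0.png

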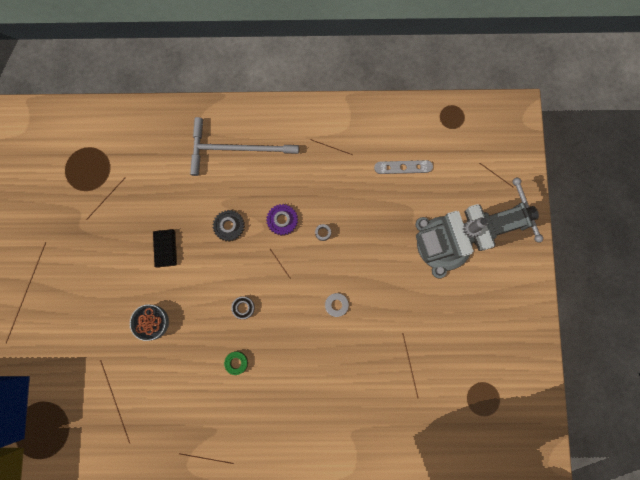

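View pics/scene0.png

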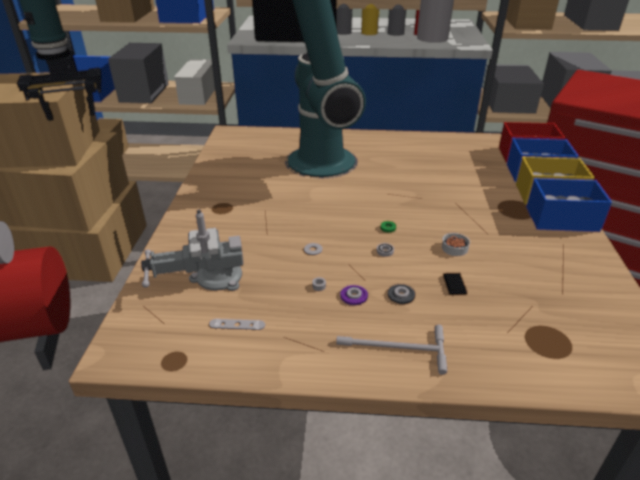

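The top view shows the washer at (337,305), the collar at (323,232) and the vise with its shaft near (475,228). There are two gear candidates: the dark one at (228,225), which fits, and the purple one at (282,219), which is the look-alike. There are two bearing candidates: the steel one with a black seal at (243,308), which fits, and the green one at (236,363), which doesn't. I'll confirm these in an enlarged crop.

```bash
cat > h.py <<'E'
from workcell import bot, imaging
import cv2,numpy as np
def K(c):
    f=240/np.tan(np.radians(c["vertical_fov"]/2)); return np.array([[f,0,c["cx"]],[0,f,c["cy"]],[0,0,1]])
def ray(c,uv):
    # undistort (if any), ray in world
    k=K(c); d=np.array(c.get("distortion",[0,0,0,0,0.]),float) if not isinstance(c.get("distortion"),str) else np.zeros(5)
    x,y=cv2.undistortPoints(np.array([[uv]],float),k,d)[0,0]
    P=np.array(c["pose"]); return P[:3,3],P[:3,:3]@np.array([x,-y,-1])
def onz(c,uv,z):
    o,r=ray(c,uv); return o+r*(z-o[2])/r[2]
def proj(c,p):
    P=np.array(c["pose"]); q=P[:3,:3].T@(np.array(p)-P[:3,3]); k=K(c)
    return np.array([k[0,2]+k[0,0]*q[0]/-q[2], k[1,2]+k[0,0]*q[1]/q[2]])
E
python3 - <<'E'
from h import *
for n in("top","wrist","scene"):
    c=imaging.calibration(n); print(n,{k:v for k,v in c.items() if k!="pose"})
im=cv2.imread("pics/top0.png")
a=cv2.resize(im[190:390,200:370],None,fx=3,fy=3,interpolation=cv2.INTER_CUBIC)
cv2.imwrite("pics/crop1.png",cv2.resize(im[185:385,120:370],(750,600),interpolation=cv2.INTER_CUBIC))
v=cv2.resize(im[170:290,400:560],(800,600),interpolation=cv2.INTER_CUBIC)
cv2.imwrite("pics/crop2.png",v)
E
```

```text
top {'vertical_fov': 50.522538685132375, 'cx': 318.31448406078107, 'cy': 241.47720164234437}
wrist {'vertical_fov': 60.58743530414259, 'cx': 319.78130626466015, 'cy': 235.86341888139495}
scene {'vertical_fov': 49.52641900999325, 'cx': 321.2968287070438, 'cy': 242.2733933978533}
```

View pics/crop1.png

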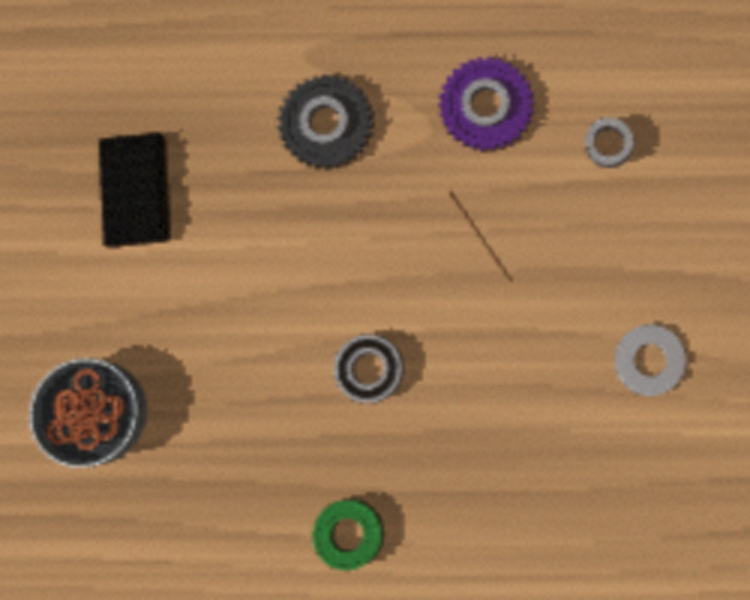

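View pics/crop2.png

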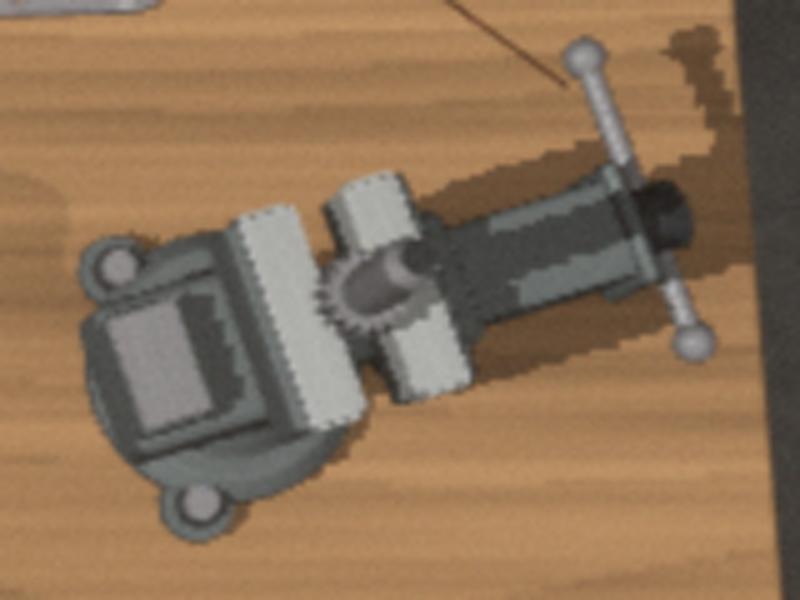

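The crop confirms it: the dark gear with the bright boss is at about (228.7,225), and the steel and black bearing is at about (242.8,308). The purple and green look-alikes are clearly separate. The shaft leans up and to the right in the picture, with its dark tip at about (484,221) and the pinion at about (474,228).

```bash
python3 - <<'E'
from h import *
c=imaging.calibration("top")
im=cv2.imread("pics/top0.png")
hsv=cv2.cvtColor(im,cv2.COLOR_BGR2HSV)
for n,uv,z in(("washer",(120+651/3,185+360/3),.005),("gear",(120+325/3,185+119/3),.013),("purple",(120+485/3,185+102/3),.013),("collar",(120+610/3,185+141/3),.016),("bearing",(120+369/3,185+369/3),.012),("tip",(484,221.4),.1805),("seat",(474,228.4),.1215),("tin",(120+86/3,185+412/3),.024),("pad",(120+134/3,185+190/3),.0145)):
    print(n,np.round(onz(c,uv,z),4))
s=imaging.calibration("scene")
print("tip scene", np.round(onz(s,(200,211),.1805),4))
E
python3 -m creep '[{"rz":1,"dx":0},{"rz":1},{"rz":1},{"rz":0.83}]'
```

```text
washer [0.4709 0.0114 0.005 ]
gear [0.6234 0.2162 0.013 ]
purple [0.6336 0.1148 0.013 ]
collar [0.6073 0.0358 0.016 ]
bearing [0.4662 0.1855 0.012 ]
tip [ 0.5918 -0.2143  0.1805]
seat [ 0.592  -0.216   0.1215]
tin [0.4409 0.3553 0.024 ]
pad [0.5786 0.335  0.0145]
tip scene [ 0.5926 -0.2084  0.1805]validation failed for argument at $[0]...
```

```bash
python3 -m creep '[{"dx":0,"dy":0,"dz":0,"rx":0,"ry":0,"rz":1,"fingers":88},{"dx":0,"dy":0,"dz":0,"rx":0,"ry":0,"rz":1,"fingers":88},{"dx":0,"dy":0,"dz":0,"rx":0,"ry":0,"rz":1,"fingers":88},{"dx":0,"dy":0,"dz":0,"rx":0,"ry":0,"rz":0.83,"fingers":88}]'
```

```text
time_s: 0.48
tcp_pos: [0.2632, -0.6212, 0.2382]
tcp_rot: [-0.0, 1.0, -0.003, -0.0]
force: [0.2, 0.4, 0.5]
finger_gap: 0.0883
gripper_force: 0.0
```

```bash
python3 -m creep '[{"dx":0.7,"dy":-0.97,"dz":-0.4,"rx":0,"ry":0,"rz":0,"fingers":88},{"dx":0.7,"dy":-0.97,"dz":-0.4,"rx":0,"ry":0,"rz":0,"fingers":88},{"dx":0.7,"dy":-0.97,"dz":-0.4,"rx":0,"ry":0,"rz":0,"fingers":88},{"dx":0.8,"dy":-0.97,"dz":-0.4,"rx":0,"ry":0,"rz":0,"fingers":88},{"dx":0.8,"dy":-0.97,"dz":-0.3,"rx":0,"ry":0,"rz":0,"fingers":88}]' && python3 -m creep '[{"dx":0.8,"dy":-0.97,"dz":0,"rx":0,"ry":0,"rz":0,"fingers":88},{"dx":0.8,"dy":-0.97,"dz":0,"rx":0,"ry":0,"rz":0,"fingers":88},{"dx":0.8,"dy":-0.97,"dz":0,"rx":0,"ry":0,"rz":0,"fingers":88},{"dx":0.8,"dy":-0.97,"dz":0,"rx":0,"ry":0,"rz":0,"fingers":88},{"dx":0.8,"dy":-0.97,"dz":0,"rx":0,"ry":0,"rz":0,"fingers":88}]' && python3 -m creep '[{"dx":0.8,"dy":-0.97,"dz":0,"rx":0,"ry":0,"rz":0,"fingers":88},{"dx":0.8,"dy":-0.97,"dz":0,"rx":0,"ry":0,"rz":0,"fingers":88},{"dx":0.8,"dy":-0.97,"dz":0,"rx":0,"ry":0,"rz":0,"fingers":88},{"dx":0.8,"dy":-0.97,"dz":0,"rx":0,"ry":0,"rz":0,"fingers":88},{"dx":0,"dy":0,"dz":0,"rx":0,"ry":0,"rz":0,"fingers":88}]'
python3 - <<'E'
from h import *
c=imaging.calibration("wrist");np.save("shaftcam.npy",c["pose"]);im=imaging.get_image("wrist");cv2.imwrite("pics/shaft.png",im)
print(bot.sense()["tcp_pos"],bot.sense()["time_s"])
print(proj(c,(.592,-.215,.1805)))
E
```

```text
time_s: 0.9
tcp_pos: [0.375, -0.4748, 0.2965]
tcp_rot: [0.0, 1.0, -0.001, 0.0]
force: [0.7, -0.2, 0.0]
finger_gap: 0.0878
gripper_force: 0.0
time_s: 1.32
tcp_pos: [0.4951, -0.3288, 0.2955]
tcp_rot: [-0.0, 1.0, -0.0, -0.0]
force: [0.9, 0.1, -0.0]
finger_gap: 0.0877
gripper_force: 0.0
time_s: 1.73
tcp_pos: [0.5937, -0.2087, 0.295]
tcp_rot: [-0.002, 1.0, 0.003, 0.001]
force: [-0.1, 0.4, 0.1]
finger_gap: 0.0881
gripper_force: 0.0
[ 0.59200734 -0.21109866  0.29497693] 1.7833
[329.30401142 234.10235361]
```

View pics/shaft.png

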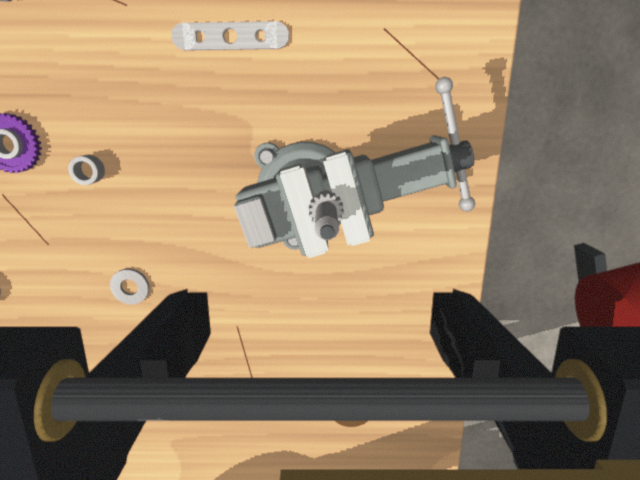

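Run:
```python
from h import *
im=cv2.imread("pics/shaft.png")
cv2.imwrite("pics/shaftc.png",cv2.resize(im[180:255,280:380],(800,600),interpolation=cv2.INTER_CUBIC))
```

```text
(no output)
```

View pics/shaftc.png

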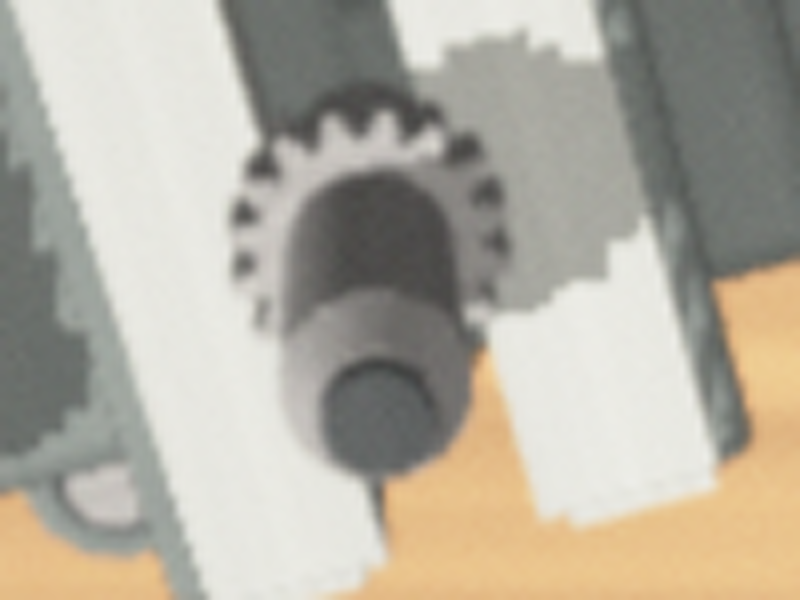

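The shaft tip's dark end face is centred at about (327.1,231.8) in the wrist image. Next I'll go above the washer.

```bash
cat >> h.py <<'E'
def find(name,z,guess,rad,zmax=None,dark=False):
    """low-saturation blob near guess (world xy); silhouette ellipse centre -> world at z"""
    c=imaging.calibration("wrist"); im=imaging.get_image("wrist"); cv2.imwrite(f"pics/{name}.png",im)
    hsv=cv2.cvtColor(im,cv2.COLOR_BGR2HSV); uv=proj(c,(*guess,z))
    m=((hsv[...,1]<70)).astype(np.uint8)
    if dark: m|=(hsv[...,2]<70).astype(np.uint8)
    m=cv2.morphologyEx(m,cv2.MORPH_OPEN,np.ones((3,3),np.uint8))
    cs,_=cv2.findContours(m,cv2.RETR_EXTERNAL,cv2.CHAIN_APPROX_NONE)
    for k in cs:
        if cv2.contourArea(k)<300: continue
        e=cv2.fitEllipse(cv2.convexHull(k)); 
        if np.hypot(*(np.array(e[0])-uv))<60: 
            w=onz(c,e[0],z); s=bot.sense(); print(name,np.round(e[0],1),np.round(e[1],1),"world",np.round(w,4),"tcp",np.round(s["tcp_pos"],4),"t",s["time_s"])
E
python3 - <<'E'
from h import *
c=imaging.calibration("wrist");c["pose"]=np.load("shaftcam.npy")
print("tip",onz(c,(327.06,231.8),.1805))
p=onz(c,(326.1,209.5),.1215);print("seat",p)
E
python3 -m creep '[{"dx":-0.4,"dy":-0.74,"dz":0.57,"rx":0,"ry":0,"rz":0,"fingers":88},{"dx":-0.4,"dy":-0.74,"dz":0.57,"rx":0,"ry":0,"rz":0,"fingers":88},{"dx":-0.4,"dy":-0.74,"dz":0.57,"rx":0,"ry":0,"rz":0,"fingers":88},{"dx":-0.4,"dy":-0.74,"dz":0.57,"rx":0,"ry":0,"rz":0,"fingers":88},{"dx":-0.4,"dy":-0.74,"dz":0.57,"rx":0,"ry":0,"rz":0,"fingers":88}]' && python3 -m creep '[{"dx":-0.4,"dy":-0.74,"dz":0.57,"rx":0,"ry":0,"rz":0,"fingers":88},{"dx":-0.4,"dy":-0.74,"dz":0.57,"rx":0,"ry":0,"rz":0,"fingers":88},{"dx":-0.4,"dy":-0.74,"dz":0.57,"rx":0,"ry":0,"rz":0,"fingers":88},{"dx":-0.4,"dy":-0.74,"dz":0.57,"rx":0,"ry":0,"rz":0,"fingers":88},{"dx":-0.4,"dy":-0.74,"dz":0.57,"rx":0,"ry":0,"rz":0,"fingers":88}]' && python3 -m creep '[{"dx":0,"dy":0,"dz":0,"rx":0,"ry":0,"rz":0,"fingers":60},{"dx":0,"dy":0,"dz":0,"rx":0,"ry":0,"rz":0,"fingers":60},{"dx":0,"dy":0,"dz":0,"rx":0,"ry":0,"rz":0,"fingers":60}]'
python3 -c "
from h import *
find('washer',.0025,(.471,.011),.022)"
```

```text
tip [ 0.59358581 -0.21349755  0.1805    ]
seat [ 0.59428898 -0.21357597  0.1215    ]
time_s: 2.2
tcp_pos: [0.529, -0.1033, 0.2092]
tcp_rot: [0.0, 1.0, -0.001, -0.0]
force: [-0.0, 0.9, -0.3]
finger_gap: 0.0882
gripper_force: 0.0
time_s: 2.62
tcp_pos: [0.4693, 0.0077, 0.1239]
tcp_rot: [0.0, 1.0, -0.001, -0.0]
force: [-0.1, 0.3, 0.3]
finger_gap: 0.0882
gripper_force: 0.0
time_s: 2.87
tcp_pos: [0.4712, 0.0069, 0.1254]
tcp_rot: [0.0, 1.0, -0.0, 0.001]
force: [0.3, -0.4, -0.7]
finger_gap: 0.07
gripper_force: 0.0
washer [309.9 226.7] [63.1 65.2] world [0.4722 0.0132 0.0025] tcp [0.4719 0.0067 0.1259] t 2.9167
```

```bash
python3 -m creep '[{"dx":0.07,"dy":-0.19,"dz":0.8,"rx":0,"ry":0,"rz":0,"fingers":60},{"dx":0,"dy":0,"dz":0.8,"rx":0,"ry":0,"rz":0,"fingers":60},{"dx":0,"dy":0,"dz":0.8,"rx":0,"ry":0,"rz":0,"fingers":60},{"dx":0,"dy":0,"dz":0.8,"rx":0,"ry":0,"rz":0,"fingers":60},{"dx":0,"dy":0,"dz":0.5,"rx":0,"ry":0,"rz":0,"fingers":60}]' && python3 -m creep '[{"dx":0,"dy":0,"dz":0.25,"rx":0,"ry":0,"rz":0,"fingers":60},{"dx":0,"dy":0,"dz":0.1,"rx":0,"ry":0,"rz":0,"fingers":60},{"dx":0,"dy":0,"dz":0,"rx":0,"ry":0,"rz":0,"fingers":60},{"dx":0,"dy":0,"dz":0,"rx":0,"ry":0,"rz":0,"fingers":60},{"dx":0,"dy":0,"dz":0,"rx":0,"ry":0,"rz":0,"fingers":60}]'
python3 -c "
from h import *
find('washer2',.0025,(.472,.013),.022)"
```

```text
time_s: 3.33
tcp_pos: [0.4733, 0.0123, 0.0127]
tcp_rot: [0.0, 1.0, -0.001, 0.0]
force: [-1.2, -0.3, 0.2]
finger_gap: 0.0603
gripper_force: 0.0
time_s: 3.75
tcp_pos: [0.4742, 0.0133, 0.0046]
tcp_rot: [0.0, 1.0, -0.0, 0.001]
force: [0.1, 0.5, 0.2]
finger_gap: 0.0599
gripper_force: 0.0
washer2 [319.2 316.6] [102.6 110.2] world [0.4726 0.0133 0.0025] tcp [0.474  0.0134 0.0045] t 3.8
```

```bash
python3 -m creep '[{"dx":-0.04,"dy":0,"dz":0.1,"rx":0,"ry":0,"rz":0,"fingers":60},{"dx":0,"dy":0,"dz":0,"rx":0,"ry":0,"rz":0,"fingers":40},{"dx":0,"dy":0,"dz":0,"rx":0,"ry":0,"rz":0,"fingers":36},{"dx":0,"dy":0,"dz":0,"rx":0,"ry":0,"rz":0,"fingers":36},{"dx":0,"dy":0,"dz":0,"rx":0,"ry":0,"rz":0,"fingers":36}]' 25 && python3 -m creep '[{"dx":0,"dy":0,"dz":0,"rx":0,"ry":0,"rz":0,"fingers":36},{"dx":0,"dy":0,"dz":0,"rx":0,"ry":0,"rz":0,"fingers":36},{"dx":0,"dy":0,"dz":0,"rx":0,"ry":0,"rz":0,"fingers":36},{"dx":0,"dy":0,"dz":0,"rx":0,"ry":0,"rz":0,"fingers":36}]'
```

```text
time_s: 4.22
tcp_pos: [0.4715, 0.0136, 0.0004]
tcp_rot: [-0.0, 1.0, -0.0, 0.0]
force: [-0.4, 0.1, 1.7]
finger_gap: 0.0428
gripper_force: 25.3
time_s: 4.55
tcp_pos: [0.4715, 0.0136, 0.0004]
tcp_rot: [-0.0, 1.0, -0.0, 0.0]
force: [-1.5, 1.0, 3.9]
finger_gap: 0.0422
gripper_force: 26.2
```

```bash
python3 -m creep '[{"dx":0,"dy":0,"dz":-0.3,"rx":0,"ry":0,"rz":0,"fingers":36},{"dx":0,"dy":0,"dz":-0.8,"rx":0,"ry":0,"rz":0,"fingers":36},{"dx":0,"dy":0,"dz":-0.8,"rx":0,"ry":0,"rz":0,"fingers":36},{"dx":0,"dy":0,"dz":0,"rx":0,"ry":0,"rz":0,"fingers":36},{"dx":0,"dy":0,"dz":0,"rx":0,"ry":0,"rz":0,"fingers":36}]'
python3 - <<'E'
from h import *
im=imaging.get_image("wrist");cv2.imwrite("pics/held.png",im)
cv2.imwrite("pics/heldc.png",cv2.resize(im[240:390,220:420],(800,600),interpolation=cv2.INTER_CUBIC))
s=bot.sense();c=imaging.calibration("wrist");t=np.array(s["tcp_pos"]);print(t,s["finger_gap"])
for dz in(0,.0025,.005): print(dz,proj(c,t+[0,0,dz]))
E
```

```text
time_s: 4.97
tcp_pos: [0.4729, 0.0135, 0.0587]
tcp_rot: [0.0, 1.0, -0.0, 0.002]
force: [-0.6, -0.7, -0.3]
finger_gap: 0.0421
gripper_force: 25.0
[0.4715813  0.01348618 0.05742993] 0.04213050232042004
0 [319.17718981 315.51802481]
0.0025 [319.17272511 318.63041063]
0.005 [319.16812529 321.83698848]
```

View pics/heldc.png

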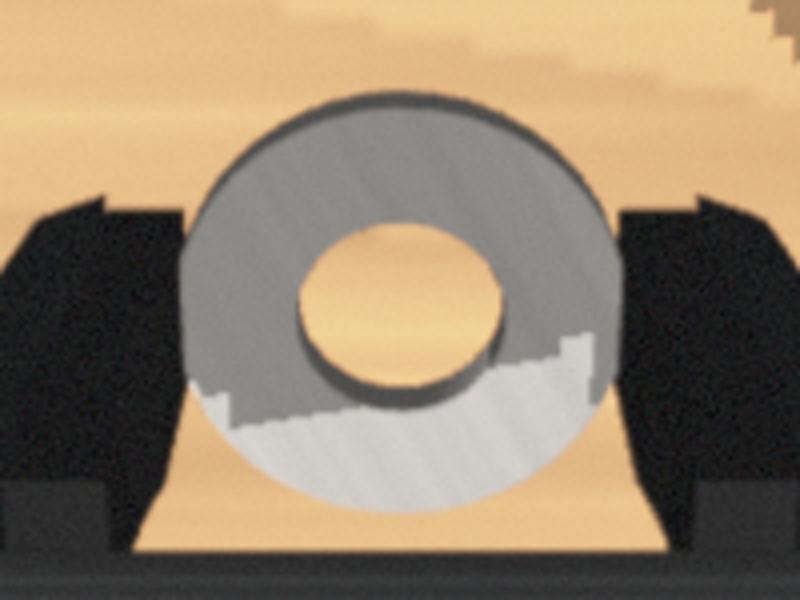

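The washer is held flat. The bore's upper rim is centred at about (320,318.6), which is about 1 mm ahead of the tool axis. I'll carry it to just above the shaft tip and check there.

```bash
python3 -m creep '[{"dx":0.2,"dy":0.4,"dz":-0.94,"rx":0,"ry":0,"rz":0,"fingers":36},{"dx":0.2,"dy":0.4,"dz":-0.94,"rx":0,"ry":0,"rz":0,"fingers":36},{"dx":0.2,"dy":0.4,"dz":-0.94,"rx":0,"ry":0,"rz":0,"fingers":36},{"dx":0.2,"dy":0.4,"dz":-0.94,"rx":0,"ry":0,"rz":0,"fingers":36},{"dx":0.2,"dy":0.4,"dz":-0.94,"rx":0,"ry":0,"rz":0,"fingers":36}]' && python3 -m creep '[{"dx":0.43,"dy":0.79,"dz":0,"rx":0,"ry":0,"rz":0,"fingers":36},{"dx":0.43,"dy":0.79,"dz":0,"rx":0,"ry":0,"rz":0,"fingers":36},{"dx":0.43,"dy":0.79,"dz":0,"rx":0,"ry":0,"rz":0,"fingers":36},{"dx":0.43,"dy":0.79,"dz":0,"rx":0,"ry":0,"rz":0,"fingers":36},{"dx":0.43,"dy":0.79,"dz":0,"rx":0,"ry":0,"rz":0,"fingers":36}]' && python3 -m creep '[{"dx":0.43,"dy":0.79,"dz":0,"rx":0,"ry":0,"rz":0,"fingers":36},{"dx":0.43,"dy":0.79,"dz":0,"rx":0,"ry":0,"rz":0,"fingers":36},{"dx":0,"dy":0,"dz":0,"rx":0,"ry":0,"rz":0,"fingers":36},{"dx":0,"dy":0,"dz":0,"rx":0,"ry":0,"rz":0,"fingers":36},{"dx":0,"dy":0,"dz":0,"rx":0,"ry":0,"rz":0,"fingers":36}]'
cat >> h.py <<'E'
def over(name,h):
    """picture of held part over the shaft; prints where shaft tip and tcp axis project"""
    im=imaging.get_image("wrist"); s=bot.sense();c=imaging.calibration("wrist");t=np.array(s["tcp_pos"])
    cv2.imwrite(f"pics/{name}.png",cv2.resize(im[240:390,220:420],(800,600),interpolation=cv2.INTER_CUBIC))
    print(np.round(t,4),s["finger_gap"],"axis@part top",proj(c,t+[0,0,h]),"axis@.1805",proj(c,[t[0],t[1],.1805]),"shaft tip pred",proj(c,[.5937,-.2135,.1805]))
E
python3 -c "
from h import *
over('w3',.005)"
```

```text
time_s: 5.43
tcp_pos: [0.5002, -0.0468, 0.1974]
tcp_rot: [-0.0, 1.0, -0.0, -0.002]
force: [1.0, 0.7, -0.9]
finger_gap: 0.042
gripper_force: 25.0
time_s: 5.85
tcp_pos: [0.5652, -0.1658, 0.1959]
tcp_rot: [-0.001, 1.0, -0.0, -0.002]
force: [-0.9, -0.4, -0.9]
finger_gap: 0.042
gripper_force: 25.0
time_s: 6.27
tcp_pos: [0.5904, -0.2117, 0.1961]
tcp_rot: [-0.001, 1.0, -0.0, -0.002]
force: [-0.2, 0.9, -0.3]
finger_gap: 0.042
gripper_force: 25.0
[ 0.5905 -0.2114  0.1966] 0.04239299591067012 axis@part top [319.11929484 321.91743685] axis@.1805 [319.23603644 297.37900111] shaft tip pred [324.20200181 290.6221019 ]
```

View pics/w3.png

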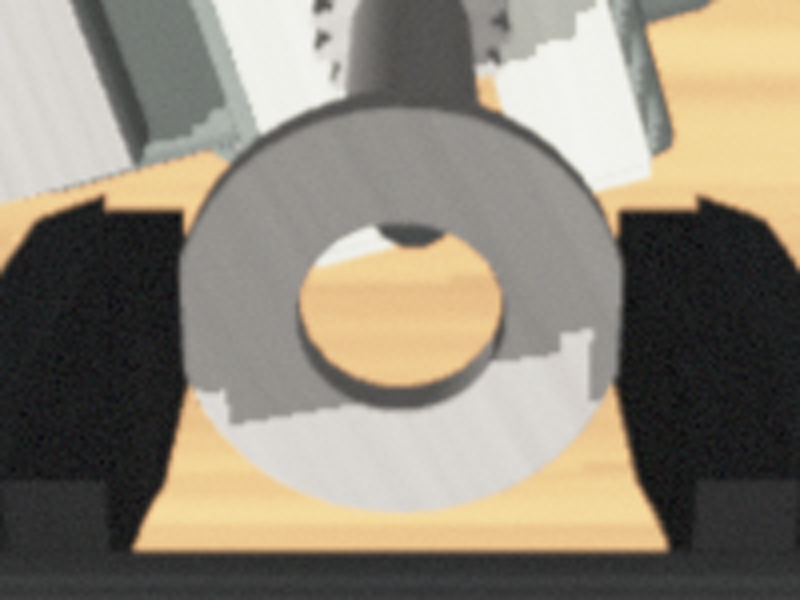

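Through the bore I can see the edge of the tip at crop (412,247), which puts the tip centre at about (323,290). That agrees with the prediction. The tool has to shift about +1.9 mm in x and 1.3 mm in -y.

```bash
python3 -m creep '[{"dx":0.063,"dy":0.043,"dz":0,"rx":0,"ry":0,"rz":0,"fingers":36},{"dx":0,"dy":0,"dz":0.2,"rx":0,"ry":0,"rz":0,"fingers":36},{"dx":0,"dy":0,"dz":0.2,"rx":0,"ry":0,"rz":0,"fingers":36},{"dx":0,"dy":0,"dz":0.2,"rx":0,"ry":0,"rz":0,"fingers":36},{"dx":0,"dy":0,"dz":0.2,"rx":0,"ry":0,"rz":0,"fingers":36}]' && python3 -m creep '[{"dx":0,"dy":0,"dz":0.1,"rx":0,"ry":0,"rz":0,"fingers":36},{"dx":0,"dy":0,"dz":0,"rx":0,"ry":0,"rz":0,"fingers":36},{"dx":0,"dy":0,"dz":0,"rx":0,"ry":0,"rz":0,"fingers":36}]'
python3 -c "
from h import *
over('w4',.005)"
```

```text
time_s: 6.73
tcp_pos: [0.5932, -0.2132, 0.1733]
tcp_rot: [-0.0, 1.0, 0.0, -0.0]
force: [1.0, -0.5, -0.7]
finger_gap: 0.0421
gripper_force: 25.0
time_s: 6.98
tcp_pos: [0.5933, -0.2136, 0.1707]
tcp_rot: [-0.0, 1.0, -0.0, -0.0]
force: [-1.0, 0.8, -0.7]
finger_gap: 0.0425
gripper_force: 25.0
[ 0.5936 -0.2137  0.1712] 0.04239928342314793 axis@part top [319.14224991 321.86919733] axis@.1805 [319.1322777 327.6810976] shaft tip pred [318.56302824 327.39508481]
```

View pics/w4.png

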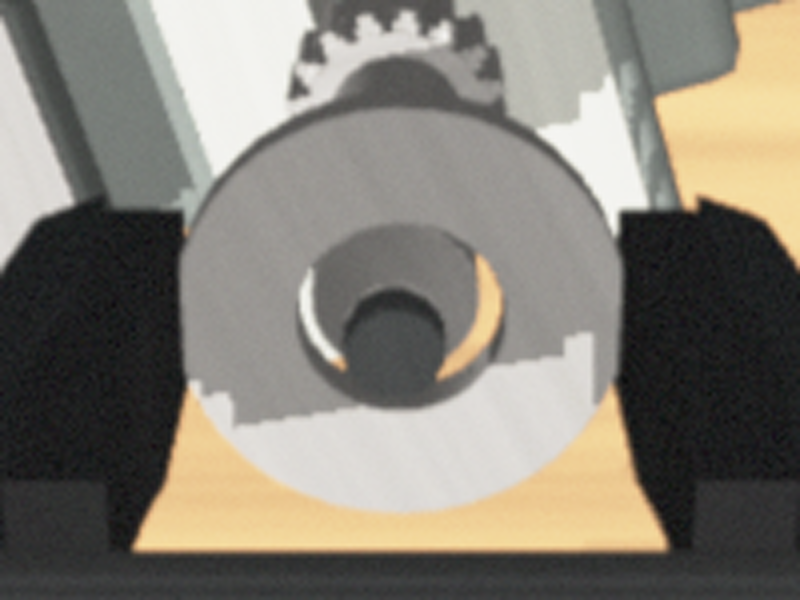

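The shaft is inside the bore, with a slightly wider gap on the right. I'll trim by about -0.9 mm in x and +0.4 mm in y, then keep lowering.

```bash
python3 -m creep '[{"dx":-0.03,"dy":-0.015,"dz":0.1,"rx":0,"ry":0,"rz":0,"fingers":36},{"dx":0,"dy":0,"dz":0.2,"rx":0,"ry":0,"rz":0,"fingers":36},{"dx":0,"dy":0,"dz":0.2,"rx":0,"ry":0,"rz":0,"fingers":36},{"dx":0,"dy":0,"dz":0.2,"rx":0,"ry":0,"rz":0,"fingers":36},{"dx":0,"dy":0,"dz":0.2,"rx":0,"ry":0,"rz":0,"fingers":36}]' && python3 -m creep '[{"dx":0,"dy":0,"dz":0.2,"rx":0,"ry":0,"rz":0,"fingers":36},{"dx":0,"dy":0,"dz":0.2,"rx":0,"ry":0,"rz":0,"fingers":36},{"dx":0,"dy":0,"dz":0.15,"rx":0,"ry":0,"rz":0,"fingers":36},{"dx":0,"dy":0,"dz":0.1,"rx":0,"ry":0,"rz":0,"fingers":36},{"dx":0,"dy":0,"dz":0,"rx":0,"ry":0,"rz":0,"fingers":36}]' && python3 -m creep '[{"dx":0,"dy":0,"dz":0.05,"rx":0,"ry":0,"rz":0,"fingers":36},{"dx":0,"dy":0,"dz":0,"rx":0,"ry":0,"rz":0,"fingers":36},{"dx":0,"dy":0,"dz":0,"rx":0,"ry":0,"rz":0,"fingers":36}]'
```

```text
time_s: 7.45
tcp_pos: [0.5924, -0.2132, 0.1433]
tcp_rot: [-0.0, 1.0, -0.0, -0.0]
force: [-0.8, 0.1, -0.5]
finger_gap: 0.0424
gripper_force: 25.0
time_s: 7.87
tcp_pos: [0.5921, -0.213, 0.1236]
tcp_rot: [-0.0, 1.0, -0.0, -0.001]
force: [0.2, 0.1, -0.6]
finger_gap: 0.0423
gripper_force: 25.0
time_s: 8.12
tcp_pos: [0.5929, -0.2133, 0.1235]
tcp_rot: [0.0, 1.0, -0.0, 0.0]
force: [-0.4, 0.3, -0.2]
finger_gap: 0.0421
gripper_force: 25.0
```

```bash
python3 -m creep '[{"dx":0,"dy":0,"dz":0.05,"rx":0,"ry":0,"rz":0,"fingers":36},{"dx":0,"dy":0,"dz":0,"rx":0,"ry":0,"rz":0,"fingers":36},{"dx":0,"dy":0,"dz":0,"rx":0,"ry":0,"rz":0,"fingers":36}]' && python3 -m creep '[{"dx":0,"dy":0,"dz":0.04,"rx":0,"ry":0,"rz":0,"fingers":36},{"dx":0,"dy":0,"dz":0,"rx":0,"ry":0,"rz":0,"fingers":36},{"dx":0,"dy":0,"dz":0,"rx":0,"ry":0,"rz":0,"fingers":36}]'
```

```text
time_s: 8.37
tcp_pos: [0.5928, -0.2133, 0.122]
tcp_rot: [0.0, 1.0, -0.0, 0.0]
force: [0.1, -0.8, 0.4]
finger_gap: 0.0422
gripper_force: 25.0
time_s: 8.62
tcp_pos: [0.5929, -0.2133, 0.1219]
tcp_rot: [0.0, 1.0, -0.0, 0.0]
force: [-1.7, 0.6, 4.6]
finger_gap: 0.0425
gripper_force: 25.0
```

The contact force is 4.6 N at z = 0.122, so the washer is home. I'll release, lift, and go to the gear.

```bash
python3 -m creep '[{"dx":0,"dy":0,"dz":-0.03,"rx":0,"ry":0,"rz":0,"fingers":60},{"dx":0,"dy":0,"dz":0,"rx":0,"ry":0,"rz":0,"fingers":60},{"dx":0,"dy":0,"dz":0,"rx":0,"ry":0,"rz":0,"fingers":60},{"dx":0,"dy":0,"dz":-0.4,"rx":0,"ry":0,"rz":0,"fingers":60},{"dx":0,"dy":0,"dz":-0.8,"rx":0,"ry":0,"rz":0,"fingers":60}]' && python3 -m creep '[{"dx":0,"dy":0,"dz":-0.9,"rx":0,"ry":0,"rz":0,"fingers":70},{"dx":0,"dy":0,"dz":-0.9,"rx":0,"ry":0,"rz":0,"fingers":70},{"dx":0.1,"dy":-0.95,"dz":0,"rx":0,"ry":0,"rz":0,"fingers":70},{"dx":0.1,"dy":-0.95,"dz":0,"rx":0,"ry":0,"rz":0,"fingers":70},{"dx":0.1,"dy":-0.95,"dz":0,"rx":0,"ry":0,"rz":0,"fingers":70}]' && python3 -m creep '[{"dx":0.1,"dy":-0.95,"dz":0,"rx":0,"ry":0,"rz":0,"fingers":70},{"dx":0.1,"dy":-0.95,"dz":0,"rx":0,"ry":0,"rz":0,"fingers":70},{"dx":0.1,"dy":-0.95,"dz":0,"rx":0,"ry":0,"rz":0,"fingers":70},{"dx":0.1,"dy":-0.95,"dz":0,"rx":0,"ry":0,"rz":0,"fingers":70},{"dx":0.1,"dy":-0.95,"dz":0,"rx":0,"ry":0,"rz":0,"fingers":70}]' && python3 -m creep '[{"dx":0.1,"dy":-0.95,"dz":0.3,"rx":0,"ry":0,"rz":0,"fingers":70},{"dx":0.1,"dy":-0.95,"dz":0.3,"rx":0,"ry":0,"rz":0,"fingers":70},{"dx":0.1,"dy":-0.95,"dz":0.3,"rx":0,"ry":0,"rz":0,"fingers":70},{"dx":0.1,"dy":-0.95,"dz":0.3,"rx":0,"ry":0,"rz":0,"fingers":70},{"dx":0,"dy":-0.95,"dz":0.3,"rx":0,"ry":0,"rz":0,"fingers":70}]' && python3 -m creep '[{"dx":0,"dy":-0.95,"dz":0.3,"rx":0,"ry":0,"rz":0,"fingers":70},{"dx":0,"dy":-0.95,"dz":0.3,"rx":0,"ry":0,"rz":0,"fingers":70},{"dx":0,"dy":0,"dz":0,"rx":0,"ry":0,"rz":0,"fingers":70},{"dx":0,"dy":0,"dz":0,"rx":0,"ry":0,"rz":0,"fingers":70},{"dx":0,"dy":0,"dz":0,"rx":0,"ry":0,"rz":0,"fingers":70}]'
python3 -c "
from h import *
find('gear',.0065,(.6234,.2162),.03,dark=True)"
```

```text
time_s: 9.03
tcp_pos: [0.59, -0.2122, 0.1543]
tcp_rot: [-0.001, 1.0, -0.0, -0.004]
force: [0.1, 0.3, -0.5]
finger_gap: 0.06
gripper_force: 0.0
time_s: 9.45
tcp_pos: [0.6023, -0.1275, 0.2134]
tcp_rot: [0.0, 1.0, -0.001, 0.001]
force: [0.3, -0.1, -0.4]
finger_gap: 0.0698
gripper_force: 0.0
time_s: 9.87
tcp_pos: [0.6168, 0.0161, 0.2123]
tcp_rot: [0.0, 1.0, -0.0, 0.0]
force: [1.5, -0.9, 0.0]
finger_gap: 0.07
gripper_force: 0.0
time_s: 10.28
tcp_pos: [0.6293, 0.1587, 0.1669]
tcp_rot: [-0.0, 1.0, -0.0, 0.001]
force: [0.2, 0.6, -0.1]
finger_gap: 0.0698
gripper_force: 0.0
time_s: 10.7
tcp_pos: [0.629, 0.214, 0.1489]
tcp_rot: [0.0, 1.0, 0.0, 0.0]
force: [-0.2, 0.1, 0.0]
finger_gap: 0.0702
gripper_force: 0.0
gear [313.5 225.1] [80.  82.4] world [0.6253 0.2182 0.0065] tcp [0.6292 0.2135 0.1492] t 10.75
```

View pics/gear.png

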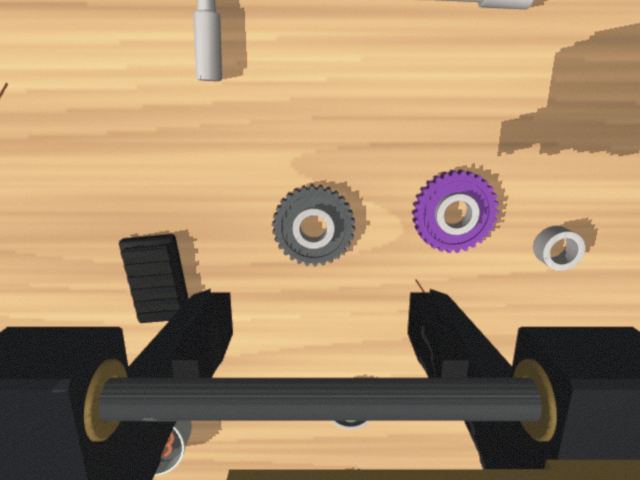

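The dark gear is at (313,225), boss up and clear of the purple one at (456,211). I'll descend and grasp it.

```bash
python3 -m creep '[{"dx":-0.12,"dy":-0.15,"dz":0.9,"rx":0,"ry":0,"rz":0,"fingers":70},{"dx":0,"dy":0,"dz":0.9,"rx":0,"ry":0,"rz":0,"fingers":70},{"dx":0,"dy":0,"dz":0.9,"rx":0,"ry":0,"rz":0,"fingers":70},{"dx":0,"dy":0,"dz":0.9,"rx":0,"ry":0,"rz":0,"fingers":70},{"dx":0,"dy":0,"dz":0.8,"rx":0,"ry":0,"rz":0,"fingers":70}]' && python3 -m creep '[{"dx":0,"dy":0,"dz":0.35,"rx":0,"ry":0,"rz":0,"fingers":70},{"dx":0,"dy":0,"dz":0.12,"rx":0,"ry":0,"rz":0,"fingers":70},{"dx":0,"dy":0,"dz":0,"rx":0,"ry":0,"rz":0,"fingers":70},{"dx":0,"dy":0,"dz":0,"rx":0,"ry":0,"rz":0,"fingers":70}]'
cat >> h.py <<'E'
def bore(c,im,uv,name=""):
    """wood seen through bore near uv -> bounding box of hole (hole edge: top = top rim)"""
    hsv=cv2.cvtColor(im,cv2.COLOR_BGR2HSV)
    m=(hsv[...,1]>75).astype(np.uint8)
    n,l,st,ce=cv2.connectedComponentsWithStats(m)
    for i in range(1,n):
        if 300<st[i,4]<3500 and np.hypot(*(ce[i]-uv))<40: print(name,"hole bbox",st[i],"c",np.round(ce[i],1))
E
python3 -c "
from h import *
find('gear2',.0065,(.6253,.2182),.03,dark=True)
c=imaging.calibration('wrist');t=bot.sense()['tcp_pos'];print(t,proj(c,[t[0],t[1],.013]))
bore(c,cv2.imread('pics/gear2.png'),proj(c,[t[0],t[1],.013]))"
```

```text
time_s: 11.17
tcp_pos: [0.6256, 0.2171, 0.0159]
tcp_rot: [0.0, 1.0, -0.001, 0.0]
force: [0.1, -1.2, 0.6]
finger_gap: 0.0699
gripper_force: 0.0
time_s: 11.5
tcp_pos: [0.6267, 0.2185, 0.0039]
tcp_rot: [-0.0, 1.0, -0.001, 0.001]
force: [0.8, 0.4, 0.5]
finger_gap: 0.07
gripper_force: 0.0
gear2 [332.8 376.5] [262.9 758.4] world [0.6003 0.213  0.0065] tcp [0.6271 0.2188 0.0044] t 11.55
[0.62706291 0.21883932 0.0043638 ] [319.1375453  326.65771586]
 hole bbox [ 296  308   48   30 1046] c [319.3 322.5]
```

```bash
python3 -m creep '[{"dx":-0.055,"dy":0,"dz":0.05,"rx":0,"ry":0,"rz":0,"fingers":70},{"dx":0,"dy":0,"dz":0,"rx":0,"ry":0,"rz":0,"fingers":54},{"dx":0,"dy":0,"dz":0,"rx":0,"ry":0,"rz":0,"fingers":52},{"dx":0,"dy":0,"dz":0,"rx":0,"ry":0,"rz":0,"fingers":52},{"dx":0,"dy":0,"dz":0,"rx":0,"ry":0,"rz":0,"fingers":52}]' 35 && python3 -m creep '[{"dx":0,"dy":0,"dz":0,"rx":0,"ry":0,"rz":0,"fingers":52},{"dx":0,"dy":0,"dz":0,"rx":0,"ry":0,"rz":0,"fingers":52},{"dx":0,"dy":0,"dz":-0.3,"rx":0,"ry":0,"rz":0,"fingers":52},{"dx":0,"dy":0,"dz":-0.8,"rx":0,"ry":0,"rz":0,"fingers":52},{"dx":0,"dy":0,"dz":-0.8,"rx":0,"ry":0,"rz":0,"fingers":52}]' && python3 -m creep '[{"dx":0,"dy":0,"dz":-0.8,"rx":0,"ry":0,"rz":0,"fingers":52},{"dx":0,"dy":0,"dz":0,"rx":0,"ry":0,"rz":0,"fingers":52},{"dx":0,"dy":0,"dz":0,"rx":0,"ry":0,"rz":0,"fingers":52},{"dx":0,"dy":0,"dz":0,"rx":0,"ry":0,"rz":0,"fingers":52}]'
python3 -c "
from h import *
c=imaging.calibration('wrist');im=imaging.get_image('wrist');cv2.imwrite('pics/gear3.png',im);t=bot.sense()['tcp_pos'];u=proj(c,np.array(t)+[0,0,.010]);print(t,u)
bore(c,im,u)"
```

```text
time_s: 11.97
tcp_pos: [0.624, 0.219, 0.0017]
tcp_rot: [-0.0, 1.0, -0.0, 0.001]
force: [-1.6, -1.2, 4.1]
finger_gap: 0.0575
gripper_force: 35.0
time_s: 12.38
tcp_pos: [0.6212, 0.2182, 0.0561]
tcp_rot: [0.001, 1.0, -0.0, -0.003]
force: [0.5, 0.2, -1.7]
finger_gap: 0.0582
gripper_force: 35.0
time_s: 12.72
tcp_pos: [0.6224, 0.2185, 0.0803]
tcp_rot: [0.0, 1.0, -0.0, -0.001]
force: [-0.1, 0.1, -2.6]
finger_gap: 0.0581
gripper_force: 35.0
[0.621826   0.21827444 0.07951866] [319.69468927 328.95518612]
 hole bbox [ 296  304   49   32 1139] c [319.8 319.2]
```

```bash
python3 -m creep '[{"dx":0,"dy":0.4,"dz":-0.98,"rx":0,"ry":0,"rz":0,"fingers":52},{"dx":0,"dy":0.5,"dz":-0.98,"rx":0,"ry":0,"rz":0,"fingers":52},{"dx":0,"dy":0.5,"dz":-0.98,"rx":0,"ry":0,"rz":0,"fingers":52},{"dx":-0.08,"dy":0.5,"dz":-0.97,"rx":0,"ry":0,"rz":0,"fingers":52},{"dx":-0.08,"dy":0.96,"dz":0,"rx":0,"ry":0,"rz":0,"fingers":52}]' && python3 -m creep '[{"dx":-0.08,"dy":0.96,"dz":0,"rx":0,"ry":0,"rz":0,"fingers":52},{"dx":-0.08,"dy":0.96,"dz":0,"rx":0,"ry":0,"rz":0,"fingers":52},{"dx":-0.08,"dy":0.96,"dz":0,"rx":0,"ry":0,"rz":0,"fingers":52},{"dx":-0.08,"dy":0.96,"dz":0,"rx":0,"ry":0,"rz":0,"fingers":52},{"dx":-0.08,"dy":0.96,"dz":0,"rx":0,"ry":0,"rz":0,"fingers":52}]' && python3 -m creep '[{"dx":-0.08,"dy":0.96,"dz":0,"rx":0,"ry":0,"rz":0,"fingers":52},{"dx":-0.08,"dy":0.96,"dz":0,"rx":0,"ry":0,"rz":0,"fingers":52},{"dx":-0.08,"dy":0.96,"dz":0,"rx":0,"ry":0,"rz":0,"fingers":52},{"dx":-0.08,"dy":0.96,"dz":0,"rx":0,"ry":0,"rz":0,"fingers":52},{"dx":-0.08,"dy":0.96,"dz":0,"rx":0,"ry":0,"rz":0,"fingers":52}]' && python3 -m creep '[{"dx":-0.02,"dy":0.96,"dz":0,"rx":0,"ry":0,"rz":0,"fingers":52},{"dx":0,"dy":0.94,"dz":0,"rx":0,"ry":0,"rz":0,"fingers":52},{"dx":0,"dy":0,"dz":0,"rx":0,"ry":0,"rz":0,"fingers":52},{"dx":0,"dy":0,"dz":0,"rx":0,"ry":0,"rz":0,"fingers":52},{"dx":0,"dy":0,"dz":0,"rx":0,"ry":0,"rz":0,"fingers":52}]'
python3 -c "
from h import *
over('g4',.0113)"
```

```text
time_s: 13.18
tcp_pos: [0.6217, 0.1346, 0.2042]
tcp_rot: [-0.001, 1.0, 0.001, 0.004]
force: [1.9, -0.2, -0.4]
finger_gap: 0.0579
gripper_force: 35.0
time_s: 13.6
tcp_pos: [0.6049, -0.0123, 0.1964]
tcp_rot: [-0.0, 1.0, -0.0, -0.002]
force: [0.8, 0.6, -2.3]
finger_gap: 0.0577
gripper_force: 35.0
time_s: 14.02
tcp_pos: [0.5929, -0.156, 0.1963]
tcp_rot: [-0.001, 1.0, -0.0, -0.002]
force: [-0.5, 1.0, -1.4]
finger_gap: 0.0581
gripper_force: 35.0
time_s: 14.43
tcp_pos: [0.593, -0.2114, 0.1969]
tcp_rot: [-0.001, 1.0, -0.0, -0.002]
force: [-0.3, 0.6, -0.8]
finger_gap: 0.0582
gripper_force: 35.0
[ 0.5933 -0.211   0.1974] 0.05809530585061348 axis@part top [319.05936455 330.48315487] axis@.1805 [319.23194475 296.50173074] shaft tip pred [325.08553362 295.59060287]
```

```bash
python3 -m creep '[{"dx":-0.02,"dy":0.07,"dz":0,"rx":0,"ry":0,"rz":0,"fingers":52},{"dx":0,"dy":0,"dz":0.15,"rx":0,"ry":0,"rz":0,"fingers":52},{"dx":0,"dy":0,"dz":0.2,"rx":0,"ry":0,"rz":0,"fingers":52},{"dx":0,"dy":0,"dz":0.2,"rx":0,"ry":0,"rz":0,"fingers":52},{"dx":0,"dy":0,"dz":0.15,"rx":0,"ry":0,"rz":0,"fingers":52}]' && python3 -m creep '[{"dx":0,"dy":0,"dz":0,"rx":0,"ry":0,"rz":0,"fingers":52},{"dx":0,"dy":0,"dz":0,"rx":0,"ry":0,"rz":0,"fingers":52}]'
python3 -c "
from h import *
over('g5',.0113)"
```

```text
time_s: 14.9
tcp_pos: [0.593, -0.2135, 0.177]
tcp_rot: [-0.0, 1.0, 0.0, -0.001]
force: [-0.4, 0.5, -1.5]
finger_gap: 0.0579
gripper_force: 35.0
time_s: 15.07
tcp_pos: [0.593, -0.2138, 0.1773]
tcp_rot: [-0.0, 1.0, -0.0, -0.001]
force: [-0.3, -0.0, -2.1]
finger_gap: 0.0577
gripper_force: 35.0
[ 0.5933 -0.214   0.1778] 0.058059402163435775 axis@part top [319.12337624 330.44365514] axis@.1805 [319.14717228 318.89855819] shaft tip pred [317.8365179  317.96591415]
```

View pics/g5.png

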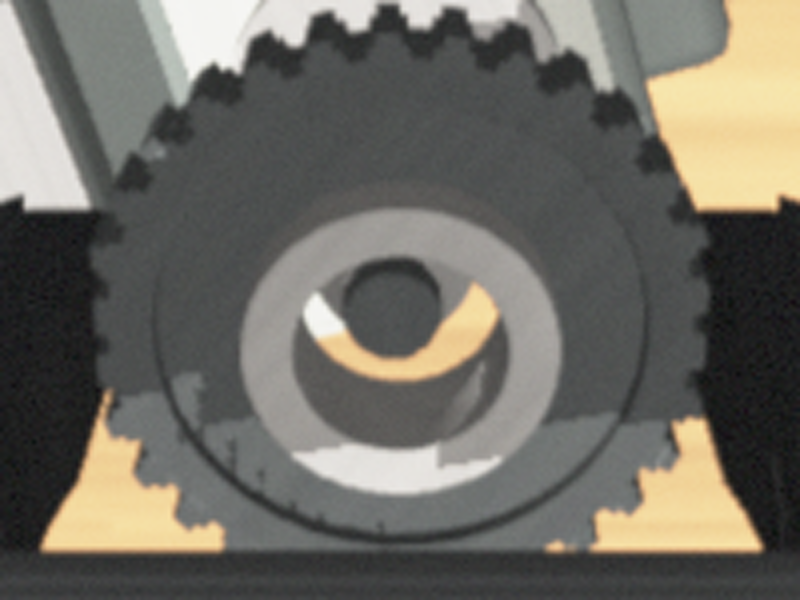

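The gear is held level with its boss up. The tip shows in the bore at crop (392,307), about 0.9 mm to the left of the axis. I'll trim in y and lower.

```bash
python3 -m creep '[{"dx":-0.005,"dy":-0.03,"dz":0.1,"rx":0,"ry":0,"rz":0,"fingers":52},{"dx":0,"dy":0,"dz":0.2,"rx":0,"ry":0,"rz":0,"fingers":52},{"dx":0,"dy":0,"dz":0.2,"rx":0,"ry":0,"rz":0,"fingers":52},{"dx":0,"dy":0,"dz":0.2,"rx":0,"ry":0,"rz":0,"fingers":52},{"dx":0,"dy":0,"dz":0.2,"rx":0,"ry":0,"rz":0,"fingers":52}]' && python3 -m creep '[{"dx":0,"dy":0,"dz":0.2,"rx":0,"ry":0,"rz":0,"fingers":52},{"dx":0,"dy":0,"dz":0.2,"rx":0,"ry":0,"rz":0,"fingers":52},{"dx":0,"dy":0,"dz":0.15,"rx":0,"ry":0,"rz":0,"fingers":52},{"dx":0,"dy":0,"dz":0.1,"rx":0,"ry":0,"rz":0,"fingers":52},{"dx":0,"dy":0,"dz":0,"rx":0,"ry":0,"rz":0,"fingers":52}]' && python3 -m creep '[{"dx":0,"dy":0,"dz":0.05,"rx":0,"ry":0,"rz":0,"fingers":52},{"dx":0,"dy":0,"dz":0,"rx":0,"ry":0,"rz":0,"fingers":52},{"dx":0,"dy":0,"dz":0,"rx":0,"ry":0,"rz":0,"fingers":52}]'
```

```text
time_s: 15.53
tcp_pos: [0.593, -0.2132, 0.1502]
tcp_rot: [-0.0, 1.0, -0.0, -0.0]
force: [0.3, 1.2, -2.5]
finger_gap: 0.058
gripper_force: 35.0
time_s: 15.95
tcp_pos: [0.5927, -0.213, 0.1305]
tcp_rot: [-0.0, 1.0, -0.0, -0.001]
force: [-0.5, 0.1, -2.2]
finger_gap: 0.0585
gripper_force: 35.0
time_s: 16.2
tcp_pos: [0.5935, -0.2133, 0.1305]
tcp_rot: [0.0, 1.0, -0.0, 0.0]
force: [0.2, -0.1, -2.1]
finger_gap: 0.0577
gripper_force: 35.0
```

```bash
python3 -m creep '[{"dx":0,"dy":0,"dz":0.05,"rx":0,"ry":0,"rz":0,"fingers":52},{"dx":0,"dy":0,"dz":0,"rx":0,"ry":0,"rz":0,"fingers":52},{"dx":0,"dy":0,"dz":0,"rx":0,"ry":0,"rz":0,"fingers":52}]' && python3 -m creep '[{"dx":0,"dy":0,"dz":0.05,"rx":0,"ry":0,"rz":0,"fingers":52},{"dx":0,"dy":0,"dz":0,"rx":0,"ry":0,"rz":0,"fingers":52},{"dx":0,"dy":0,"dz":0,"rx":0,"ry":0,"rz":0,"fingers":52}]'
```

```text
time_s: 16.45
tcp_pos: [0.5933, -0.2132, 0.1287]
tcp_rot: [0.0, 1.0, -0.0, 0.0]
force: [0.8, 0.1, -1.5]
finger_gap: 0.0576
gripper_force: 35.0
time_s: 16.7
tcp_pos: [0.5935, -0.2133, 0.1282]
tcp_rot: [0.0, 1.0, -0.0, 0.0]
force: [-2.7, 1.3, 5.6]
finger_gap: 0.0583
gripper_force: 35.0
```

The gear is home, with a step to 5.6 N at the expected height. I'll release and go to the collar.

```bash
python3 -m creep '[{"dx":0,"dy":0,"dz":-0.04,"rx":0,"ry":0,"rz":0,"fingers":76},{"dx":0,"dy":0,"dz":0,"rx":0,"ry":0,"rz":0,"fingers":76},{"dx":0,"dy":0,"dz":0,"rx":0,"ry":0,"rz":0,"fingers":76},{"dx":0,"dy":0,"dz":-0.4,"rx":0,"ry":0,"rz":0,"fingers":76},{"dx":0,"dy":0,"dz":-0.8,"rx":0,"ry":0,"rz":0,"fingers":76}]' && python3 -m creep '[{"dx":0,"dy":0,"dz":-0.8,"rx":0,"ry":0,"rz":0,"fingers":76},{"dx":0,"dy":0,"dz":-0.6,"rx":0,"ry":0,"rz":0,"fingers":76},{"dx":0.05,"dy":-0.92,"dz":0,"rx":0,"ry":0,"rz":0,"fingers":60},{"dx":0.05,"dy":-0.92,"dz":0,"rx":0,"ry":0,"rz":0,"fingers":42},{"dx":0.05,"dy":-0.92,"dz":0,"rx":0,"ry":0,"rz":0,"fingers":42}]' && python3 -m creep '[{"dx":0.05,"dy":-0.92,"dz":0,"rx":0,"ry":0,"rz":0,"fingers":42},{"dx":0.05,"dy":-0.92,"dz":0.3,"rx":0,"ry":0,"rz":0,"fingers":42},{"dx":0.05,"dy":-0.92,"dz":0.5,"rx":0,"ry":0,"rz":0,"fingers":42},{"dx":0.05,"dy":-0.92,"dz":0.5,"rx":0,"ry":0,"rz":0,"fingers":42},{"dx":0.05,"dy":-0.92,"dz":0.5,"rx":0,"ry":0,"rz":0,"fingers":42}]' && python3 -m creep '[{"dx":0.05,"dy":-0.92,"dz":0.5,"rx":0,"ry":0,"rz":0,"fingers":42},{"dx":0,"dy":0,"dz":0,"rx":0,"ry":0,"rz":0,"fingers":42},{"dx":0,"dy":0,"dz":0,"rx":0,"ry":0,"rz":0,"fingers":42},{"dx":0,"dy":0,"dz":0,"rx":0,"ry":0,"rz":0,"fingers":42}]'
python3 -c "
from h import *
find('collar',.008,(.6073,.0358),.015)"
```

```text
time_s: 17.12
tcp_pos: [0.5907, -0.2123, 0.1612]
tcp_rot: [-0.001, 1.0, -0.0, -0.003]
force: [-0.2, -0.6, 0.3]
finger_gap: 0.0759
gripper_force: 0.0
time_s: 17.53
tcp_pos: [0.5984, -0.1302, 0.2081]
tcp_rot: [0.0, 1.0, -0.001, 0.001]
force: [0.7, -0.0, -0.2]
finger_gap: 0.0578
gripper_force: 0.0
time_s: 17.95
tcp_pos: [0.6058, 0.0089, 0.1531]
tcp_rot: [0.0, 1.0, -0.0, 0.001]
force: [0.1, -0.5, -0.2]
finger_gap: 0.0419
gripper_force: 0.0
time_s: 18.28
tcp_pos: [0.6073, 0.0349, 0.1381]
tcp_rot: [0.0, 1.0, 0.0, 0.001]
force: [0.9, -0.8, 0.5]
finger_gap: 0.042
gripper_force: 0.0
collar [315.4 224.2] [44.1 46.8] world [0.608  0.0376 0.008 ] tcp [0.6077 0.0344 0.1385] t 18.3333
```

```bash
python3 -m creep '[{"dx":0.01,"dy":-0.09,"dz":0.9,"rx":0,"ry":0,"rz":0,"fingers":42},{"dx":0,"dy":0,"dz":0.9,"rx":0,"ry":0,"rz":0,"fingers":42},{"dx":0,"dy":0,"dz":0.9,"rx":0,"ry":0,"rz":0,"fingers":42},{"dx":0,"dy":0,"dz":0.9,"rx":0,"ry":0,"rz":0,"fingers":42},{"dx":0,"dy":0,"dz":0.5,"rx":0,"ry":0,"rz":0,"fingers":42}]' && python3 -m creep '[{"dx":0,"dy":0,"dz":0.25,"rx":0,"ry":0,"rz":0,"fingers":42},{"dx":0,"dy":0,"dz":0,"rx":0,"ry":0,"rz":0,"fingers":42},{"dx":0,"dy":0,"dz":0,"rx":0,"ry":0,"rz":0,"fingers":42}]'
python3 -c "
from h import *
find('collar2',.008,(.608,.0376),.015)
c=imaging.calibration('wrist');t=bot.sense()['tcp_pos'];u=proj(c,[t[0],t[1],.016]);print(t,u)
bore(c,cv2.imread('pics/collar2.png'),u)"
```

```text
time_s: 18.75
tcp_pos: [0.6063, 0.0362, 0.0125]
tcp_rot: [0.0, 1.0, -0.001, -0.001]
force: [-0.3, 0.6, 0.3]
finger_gap: 0.042
gripper_force: 0.0
time_s: 19.0
tcp_pos: [0.6081, 0.037, 0.0078]
tcp_rot: [0.0, 1.0, -0.001, 0.001]
force: [0.4, -0.2, -0.5]
finger_gap: 0.0422
gripper_force: 0.0
collar2 [317.7 316. ] [79.6 87.3] world [0.608  0.0376 0.008 ] tcp [0.6087 0.0373 0.0085] t 19.05
[0.60874152 0.03725131 0.00850951] [319.08844285 325.0873228 ]
 hole bbox [295 301  46  27 898] c [317.4 313.6]
```

```bash
python3 -m creep '[{"dx":-0.02,"dy":0,"dz":0.05,"rx":0,"ry":0,"rz":0,"fingers":42},{"dx":0,"dy":0,"dz":0,"rx":0,"ry":0,"rz":0,"fingers":24},{"dx":0,"dy":0,"dz":0,"rx":0,"ry":0,"rz":0,"fingers":24},{"dx":0,"dy":0,"dz":0,"rx":0,"ry":0,"rz":0,"fingers":24},{"dx":0,"dy":0,"dz":0,"rx":0,"ry":0,"rz":0,"fingers":24}]' 25 && python3 -m creep '[{"dx":0,"dy":0,"dz":0,"rx":0,"ry":0,"rz":0,"fingers":24},{"dx":0,"dy":0,"dz":0,"rx":0,"ry":0,"rz":0,"fingers":24},{"dx":0,"dy":0,"dz":-0.3,"rx":0,"ry":0,"rz":0,"fingers":24},{"dx":0,"dy":0,"dz":-0.8,"rx":0,"ry":0,"rz":0,"fingers":24},{"dx":0,"dy":0,"dz":-0.8,"rx":0,"ry":0,"rz":0,"fingers":24}]' && python3 -m creep '[{"dx":0,"dy":0,"dz":-0.8,"rx":0,"ry":0,"rz":0,"fingers":24},{"dx":0,"dy":0,"dz":0,"rx":0,"ry":0,"rz":0,"fingers":24},{"dx":0,"dy":0,"dz":0,"rx":0,"ry":0,"rz":0,"fingers":24},{"dx":0,"dy":0,"dz":0,"rx":0,"ry":0,"rz":0,"fingers":24}]'
python3 -c "
from h import *
c=imaging.calibration('wrist');im=imaging.get_image('wrist');cv2.imwrite('pics/collar3.png',im);t=bot.sense()['tcp_pos'];u=proj(c,np.array(t)+[0,0,.010]);print(t,u)
bore(c,im,u)"
```

```text
time_s: 19.47
tcp_pos: [0.6073, 0.0379, 0.0064]
tcp_rot: [0.0, 1.0, -0.0, 0.001]
force: [-0.5, -0.6, 4.4]
finger_gap: 0.0289
gripper_force: 25.0
time_s: 19.88
tcp_pos: [0.6046, 0.0379, 0.0614]
tcp_rot: [0.0, 1.0, -0.0, -0.002]
force: [1.3, 0.7, -1.4]
finger_gap: 0.029
gripper_force: 25.0
time_s: 20.22
tcp_pos: [0.6058, 0.0379, 0.0857]
tcp_rot: [-0.0, 1.0, -0.0, -0.001]
force: [0.2, 0.6, -1.3]
finger_gap: 0.0292
gripper_force: 25.0
[0.60519215 0.03789756 0.0848504 ] [319.17953946 328.93680755]
 hole bbox [297 300  47  28 965] c [319.9 313.4]
 hole bbox [ 272  338   96   41 2290] c [319.5 364.6]
```

```bash
python3 -m creep '[{"dx":0,"dy":0.2,"dz":-0.96,"rx":0,"ry":0,"rz":0,"fingers":24},{"dx":0,"dy":0.2,"dz":-0.96,"rx":0,"ry":0,"rz":0,"fingers":24},{"dx":0,"dy":0.2,"dz":-0.95,"rx":0,"ry":0,"rz":0,"fingers":24},{"dx":0,"dy":0.2,"dz":-0.95,"rx":0,"ry":0,"rz":0,"fingers":24},{"dx":-0.05,"dy":0.9,"dz":0,"rx":0,"ry":0,"rz":0,"fingers":24}]' && python3 -m creep '[{"dx":-0.05,"dy":0.9,"dz":0,"rx":0,"ry":0,"rz":0,"fingers":24},{"dx":-0.05,"dy":0.9,"dz":0,"rx":0,"ry":0,"rz":0,"fingers":24},{"dx":-0.05,"dy":0.9,"dz":0,"rx":0,"ry":0,"rz":0,"fingers":24},{"dx":-0.05,"dy":0.9,"dz":0,"rx":0,"ry":0,"rz":0,"fingers":24},{"dx":-0.05,"dy":0.9,"dz":0,"rx":0,"ry":0,"rz":0,"fingers":24}]' && python3 -m creep '[{"dx":-0.05,"dy":0.9,"dz":0,"rx":0,"ry":0,"rz":0,"fingers":24},{"dx":-0.11,"dy":0.9,"dz":0,"rx":0,"ry":0,"rz":0,"fingers":24},{"dx":0,"dy":0.37,"dz":0,"rx":0,"ry":0,"rz":0,"fingers":24},{"dx":0,"dy":0,"dz":0,"rx":0,"ry":0,"rz":0,"fingers":24},{"dx":0,"dy":0,"dz":0,"rx":0,"ry":0,"rz":0,"fingers":24}]' && python3 -m creep '[{"dx":0,"dy":0,"dz":0,"rx":0,"ry":0,"rz":0,"fingers":24},{"dx":0,"dy":0,"dz":0,"rx":0,"ry":0,"rz":0,"fingers":24}]'
python3 -c "
from h import *
over('c4',.0096)"
```

```text
time_s: 20.68
tcp_pos: [0.6082, -0.0111, 0.206]
tcp_rot: [-0.001, 1.0, 0.001, 0.004]
force: [1.7, 0.0, 0.3]
finger_gap: 0.0289
gripper_force: 25.0
time_s: 21.1
tcp_pos: [0.596, -0.149, 0.1985]
tcp_rot: [-0.001, 1.0, -0.0, -0.002]
force: [0.9, 0.3, -0.4]
finger_gap: 0.029
gripper_force: 25.0
time_s: 21.52
tcp_pos: [0.592, -0.2128, 0.1994]
tcp_rot: [-0.001, 1.0, -0.001, -0.001]
force: [-1.0, 0.6, -0.4]
finger_gap: 0.0288
gripper_force: 25.0
time_s: 21.68
tcp_pos: [0.5927, -0.2117, 0.2004]
tcp_rot: [-0.0, 1.0, 0.001, -0.0]
force: [0.4, -0.2, -0.1]
finger_gap: 0.0288
gripper_force: 25.0
[ 0.5928 -0.2117  0.2007] 0.02895917383602916 axis@part top [319.13558482 328.09509401] axis@.1805 [319.23048822 293.40710868] shaft tip pred [323.26828347 291.46084524]
```

```bash
python3 -m creep '[{"dx":-0.035,"dy":0.05,"dz":0,"rx":0,"ry":0,"rz":0,"fingers":24},{"dx":0,"dy":0,"dz":0.2,"rx":0,"ry":0,"rz":0,"fingers":24},{"dx":0,"dy":0,"dz":0.2,"rx":0,"ry":0,"rz":0,"fingers":24},{"dx":0,"dy":0,"dz":0.2,"rx":0,"ry":0,"rz":0,"fingers":24},{"dx":0,"dy":0,"dz":0.1,"rx":0,"ry":0,"rz":0,"fingers":24}]' && python3 -m creep '[{"dx":0,"dy":0,"dz":0,"rx":0,"ry":0,"rz":0,"fingers":24},{"dx":0,"dy":0,"dz":0,"rx":0,"ry":0,"rz":0,"fingers":24}]'
python3 -c "
from h import *
over('c5',.0096)"
```

```text
time_s: 22.15
tcp_pos: [0.5908, -0.2143, 0.1783]
tcp_rot: [-0.0, 1.0, -0.0, -0.001]
force: [0.2, -0.9, 0.0]
finger_gap: 0.0288
gripper_force: 25.0
time_s: 22.32
tcp_pos: [0.5913, -0.2146, 0.1792]
tcp_rot: [-0.0, 1.0, -0.0, -0.001]
force: [0.7, 0.8, -0.4]
finger_gap: 0.0287
gripper_force: 25.0
[ 0.5916 -0.2147  0.1797] 0.028984181223408317 axis@part top [319.06639729 327.99060626] axis@.1805 [319.09217268 316.49838732] shaft tip pred [315.92158741 311.60907376]
```

View pics/c5.png

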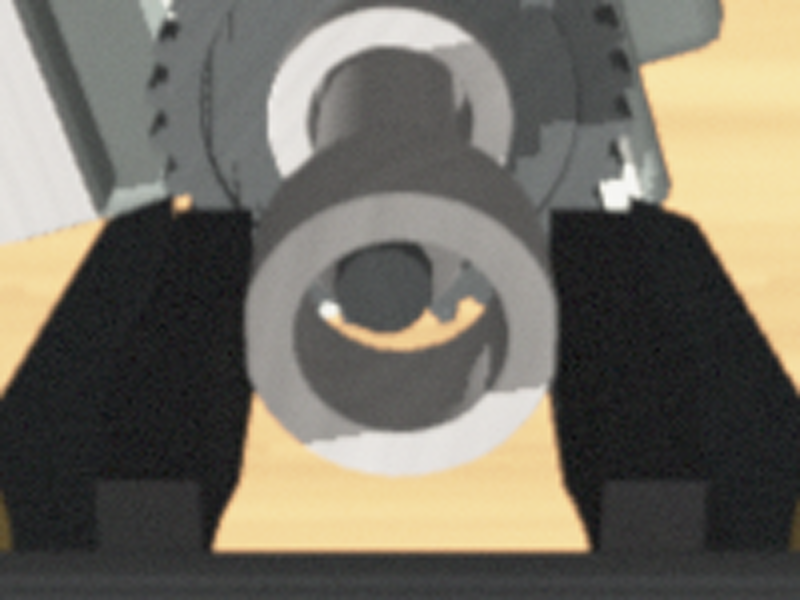

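The collar is level. The shaft tip is at crop (384,287), about 1.7 mm to the left of the bore axis. I'll trim in y and lower.

```bash
python3 -m creep '[{"dx":-0.005,"dy":-0.055,"dz":0,"rx":0,"ry":0,"rz":0,"fingers":24},{"dx":0,"dy":0,"dz":0.1,"rx":0,"ry":0,"rz":0,"fingers":24},{"dx":0,"dy":0,"dz":0.2,"rx":0,"ry":0,"rz":0,"fingers":24},{"dx":0,"dy":0,"dz":0.2,"rx":0,"ry":0,"rz":0,"fingers":24},{"dx":0,"dy":0,"dz":0.2,"rx":0,"ry":0,"rz":0,"fingers":24}]' && python3 -m creep '[{"dx":0,"dy":0,"dz":0.2,"rx":0,"ry":0,"rz":0,"fingers":24},{"dx":0,"dy":0,"dz":0.05,"rx":0,"ry":0,"rz":0,"fingers":24},{"dx":0,"dy":0,"dz":0.05,"rx":0,"ry":0,"rz":0,"fingers":24},{"dx":0,"dy":0,"dz":0,"rx":0,"ry":0,"rz":0,"fingers":24},{"dx":0,"dy":0,"dz":0,"rx":0,"ry":0,"rz":0,"fingers":24}]' && python3 -m creep '[{"dx":0,"dy":0,"dz":0.05,"rx":0,"ry":0,"rz":0,"fingers":24},{"dx":0,"dy":0,"dz":0,"rx":0,"ry":0,"rz":0,"fingers":24},{"dx":0,"dy":0,"dz":0,"rx":0,"ry":0,"rz":0,"fingers":24}]'
```

```text
time_s: 22.78
tcp_pos: [0.5913, -0.213, 0.1582]
tcp_rot: [-0.0, 1.0, -0.0, -0.0]
force: [0.1, -0.5, -0.7]
finger_gap: 0.029
gripper_force: 25.0
time_s: 23.2
tcp_pos: [0.5916, -0.2131, 0.15]
tcp_rot: [0.0, 1.0, -0.0, 0.0]
force: [0.2, 0.9, -0.2]
finger_gap: 0.0285
gripper_force: 25.0
time_s: 23.45
tcp_pos: [0.5916, -0.2131, 0.1486]
tcp_rot: [0.0, 1.0, -0.0, 0.0]
force: [-0.1, 0.3, -0.4]
finger_gap: 0.029
gripper_force: 25.0
```

```bash
python3 -m creep '[{"dx":0,"dy":0,"dz":0.05,"rx":0,"ry":0,"rz":0,"fingers":24},{"dx":0,"dy":0,"dz":0,"rx":0,"ry":0,"rz":0,"fingers":24},{"dx":0,"dy":0,"dz":0,"rx":0,"ry":0,"rz":0,"fingers":24}]' && python3 -m creep '[{"dx":0,"dy":0,"dz":0.05,"rx":0,"ry":0,"rz":0,"fingers":24},{"dx":0,"dy":0,"dz":0,"rx":0,"ry":0,"rz":0,"fingers":24},{"dx":0,"dy":0,"dz":0,"rx":0,"ry":0,"rz":0,"fingers":24}]'
```

```text
time_s: 23.7
tcp_pos: [0.5914, -0.213, 0.1468]
tcp_rot: [-0.0, 1.0, -0.0, -0.0]
force: [1.1, 0.4, -1.1]
finger_gap: 0.0287
gripper_force: 25.0
time_s: 23.95
tcp_pos: [0.5918, -0.2132, 0.1459]
tcp_rot: [0.0, 1.0, -0.0, 0.0]
force: [-0.6, 0.5, 3.4]
finger_gap: 0.0291
gripper_force: 25.0
```

The collar is home at the exact predicted height. Next is the bearing.

```bash
python3 -m creep '[{"dx":0,"dy":0,"dz":-0.04,"rx":0,"ry":0,"rz":0,"fingers":54},{"dx":0,"dy":0,"dz":0,"rx":0,"ry":0,"rz":0,"fingers":54},{"dx":0,"dy":0,"dz":0,"rx":0,"ry":0,"rz":0,"fingers":54},{"dx":0,"dy":0,"dz":-0.4,"rx":0,"ry":0,"rz":0,"fingers":54},{"dx":0,"dy":0,"dz":-0.8,"rx":0,"ry":0,"rz":0,"fingers":54}]' && python3 -m creep '[{"dx":0,"dy":0,"dz":-0.8,"rx":0,"ry":0,"rz":0,"fingers":54},{"dx":-0.3,"dy":-0.95,"dz":0,"rx":0,"ry":0,"rz":0,"fingers":54},{"dx":-0.3,"dy":-0.95,"dz":0,"rx":0,"ry":0,"rz":0,"fingers":54},{"dx":-0.3,"dy":-0.95,"dz":0,"rx":0,"ry":0,"rz":0,"fingers":54},{"dx":-0.3,"dy":-0.95,"dz":0,"rx":0,"ry":0,"rz":0,"fingers":54}]' && python3 -m creep '[{"dx":-0.3,"dy":-0.95,"dz":0,"rx":0,"ry":0,"rz":0,"fingers":54},{"dx":-0.3,"dy":-0.95,"dz":0,"rx":0,"ry":0,"rz":0,"fingers":54},{"dx":-0.3,"dy":-0.95,"dz":0.3,"rx":0,"ry":0,"rz":0,"fingers":54},{"dx":-0.3,"dy":-0.95,"dz":0.3,"rx":0,"ry":0,"rz":0,"fingers":54},{"dx":-0.3,"dy":-0.95,"dz":0.3,"rx":0,"ry":0,"rz":0,"fingers":54}]' && python3 -m creep '[{"dx":-0.3,"dy":-0.95,"dz":0.3,"rx":0,"ry":0,"rz":0,"fingers":54},{"dx":-0.3,"dy":-0.95,"dz":0.3,"rx":0,"ry":0,"rz":0,"fingers":54},{"dx":-0.3,"dy":-0.95,"dz":0.3,"rx":0,"ry":0,"rz":0,"fingers":54},{"dx":-0.3,"dy":-0.95,"dz":0.3,"rx":0,"ry":0,"rz":0,"fingers":54},{"dx":-0.3,"dy":-0.95,"dz":0.3,"rx":0,"ry":0,"rz":0,"fingers":54}]' && python3 -m creep '[{"dx":0,"dy":0,"dz":0,"rx":0,"ry":0,"rz":0,"fingers":54},{"dx":0,"dy":0,"dz":0,"rx":0,"ry":0,"rz":0,"fingers":54},{"dx":0,"dy":0,"dz":0,"rx":0,"ry":0,"rz":0,"fingers":54}]'
python3 -c "
from h import *
find('bearing',.006,(.4662,.1855),.021,dark=True)"
```

```text
time_s: 24.37
tcp_pos: [0.5889, -0.212, 0.1795]
tcp_rot: [-0.001, 1.0, -0.0, -0.004]
force: [-0.8, -0.4, -1.0]
finger_gap: 0.0541
gripper_force: 0.0
time_s: 24.78
tcp_pos: [0.5553, -0.0982, 0.2078]
tcp_rot: [0.0, 1.0, -0.001, 0.001]
force: [1.3, 0.5, 0.1]
finger_gap: 0.0541
gripper_force: 0.0
time_s: 25.2
tcp_pos: [0.5104, 0.0447, 0.1806]
tcp_rot: [-0.0, 1.0, -0.0, 0.001]
force: [-0.3, -0.4, 0.2]
finger_gap: 0.0541
gripper_force: 0.0
time_s: 25.62
tcp_pos: [0.4653, 0.1874, 0.1352]
tcp_rot: [-0.0, 1.0, -0.0, 0.001]
force: [0.3, 0.2, -0.6]
finger_gap: 0.0542
gripper_force: 0.0
time_s: 25.87
tcp_pos: [0.4661, 0.1859, 0.1354]
tcp_rot: [0.0, 1.0, 0.0, 0.001]
force: [-0.3, 0.6, 0.2]
finger_gap: 0.0539
gripper_force: 0.0
bearing [316.5 223.4] [61.5 61.7] world [0.4674 0.1878 0.006 ] tcp [0.4664 0.1855 0.1355] t 25.9167
```

```bash
python3 -m creep '[{"dx":0.03,"dy":-0.07,"dz":0.9,"rx":0,"ry":0,"rz":0,"fingers":54},{"dx":0,"dy":0,"dz":0.9,"rx":0,"ry":0,"rz":0,"fingers":54},{"dx":0,"dy":0,"dz":0.9,"rx":0,"ry":0,"rz":0,"fingers":54},{"dx":0,"dy":0,"dz":0.9,"rx":0,"ry":0,"rz":0,"fingers":54},{"dx":0,"dy":0,"dz":0.5,"rx":0,"ry":0,"rz":0,"fingers":54}]' && python3 -m creep '[{"dx":0,"dy":0,"dz":0.22,"rx":0,"ry":0,"rz":0,"fingers":54},{"dx":0,"dy":0,"dz":0,"rx":0,"ry":0,"rz":0,"fingers":54},{"dx":0,"dy":0,"dz":0,"rx":0,"ry":0,"rz":0,"fingers":54}]'
python3 -c "
from h import *
c=imaging.calibration('wrist');im=imaging.get_image('wrist');cv2.imwrite('pics/bear2.png',im);t=bot.sense()['tcp_pos'];u=proj(c,[t[0],t[1],.012]);print(t,u)
bore(c,im,u)"
```

```text
time_s: 26.33
tcp_pos: [0.4659, 0.1862, 0.0096]
tcp_rot: [0.001, 1.0, -0.001, -0.001]
force: [-0.1, -1.1, 0.0]
finger_gap: 0.0539
gripper_force: 0.0
time_s: 26.58
tcp_pos: [0.4675, 0.1875, 0.0057]
tcp_rot: [-0.0, 1.0, -0.001, 0.0]
force: [0.4, 0.5, 0.7]
finger_gap: 0.054
gripper_force: 0.0
[0.46803163 0.18792768 0.00634722] [318.09478379 322.29660415]
 hole bbox [ 295  299   48   32 1124] c [318.2 314.2]
```

```bash
python3 -m creep '[{"dx":0,"dy":0,"dz":0.05,"rx":0,"ry":0,"rz":0,"fingers":54},{"dx":0,"dy":0,"dz":0,"rx":0,"ry":0,"rz":0,"fingers":36},{"dx":0,"dy":0,"dz":0,"rx":0,"ry":0,"rz":0,"fingers":36},{"dx":0,"dy":0,"dz":0,"rx":0,"ry":0,"rz":0,"fingers":36},{"dx":0,"dy":0,"dz":0,"rx":0,"ry":0,"rz":0,"fingers":36}]' 25 && python3 -m creep '[{"dx":0,"dy":0,"dz":0,"rx":0,"ry":0,"rz":0,"fingers":36},{"dx":0,"dy":0,"dz":0,"rx":0,"ry":0,"rz":0,"fingers":36},{"dx":0,"dy":0,"dz":-0.3,"rx":0,"ry":0,"rz":0,"fingers":36},{"dx":0,"dy":0,"dz":-0.8,"rx":0,"ry":0,"rz":0,"fingers":36},{"dx":0,"dy":0,"dz":-0.8,"rx":0,"ry":0,"rz":0,"fingers":36}]' && python3 -m creep '[{"dx":0,"dy":0,"dz":-0.8,"rx":0,"ry":0,"rz":0,"fingers":36},{"dx":0,"dy":0,"dz":0,"rx":0,"ry":0,"rz":0,"fingers":36},{"dx":0,"dy":0,"dz":0,"rx":0,"ry":0,"rz":0,"fingers":36},{"dx":0,"dy":0,"dz":0,"rx":0,"ry":0,"rz":0,"fingers":36}]'
python3 -c "
from h import *
c=imaging.calibration('wrist');im=imaging.get_image('wrist');cv2.imwrite('pics/bear3.png',im);t=bot.sense()['tcp_pos'];u=proj(c,np.array(t)+[0,0,.008]);print(t,u)
bore(c,im,u)"
```

```text
time_s: 27.05
tcp_pos: [0.4673, 0.1883, 0.0045]
tcp_rot: [-0.0, 1.0, 0.0, 0.001]
force: [-0.3, -0.9, 5.9]
finger_gap: 0.0408
gripper_force: 25.0
time_s: 27.47
tcp_pos: [0.4646, 0.1875, 0.06]
tcp_rot: [0.001, 1.0, -0.0, -0.002]
force: [0.5, 0.7, -0.6]
finger_gap: 0.0411
gripper_force: 25.0
time_s: 27.8
tcp_pos: [0.4657, 0.1879, 0.0839]
tcp_rot: [0.0, 1.0, -0.0, -0.0]
force: [-0.6, 0.9, -0.4]
finger_gap: 0.0411
gripper_force: 25.0
[0.46518198 0.18768558 0.08321614] [319.64364579 326.16557162]
 hole bbox [ 296  299   49   33 1174] c [319.8 315.2]
```

```bash
python3 -m creep '[{"dx":0.1,"dy":0.3,"dz":-0.97,"rx":0,"ry":0,"rz":0,"fingers":36},{"dx":0.1,"dy":0.3,"dz":-0.97,"rx":0,"ry":0,"rz":0,"fingers":36},{"dx":0.1,"dy":0.3,"dz":-0.97,"rx":0,"ry":0,"rz":0,"fingers":36},{"dx":0.1,"dy":0.3,"dz":-0.97,"rx":0,"ry":0,"rz":0,"fingers":36},{"dx":0.295,"dy":0.936,"dz":0,"rx":0,"ry":0,"rz":0,"fingers":36}]' && python3 -m creep '[{"dx":0.295,"dy":0.936,"dz":0,"rx":0,"ry":0,"rz":0,"fingers":36},{"dx":0.295,"dy":0.936,"dz":0,"rx":0,"ry":0,"rz":0,"fingers":36},{"dx":0.295,"dy":0.936,"dz":0,"rx":0,"ry":0,"rz":0,"fingers":36},{"dx":0.295,"dy":0.936,"dz":0,"rx":0,"ry":0,"rz":0,"fingers":36},{"dx":0.295,"dy":0.936,"dz":0,"rx":0,"ry":0,"rz":0,"fingers":36}]' && python3 -m creep '[{"dx":0.295,"dy":0.936,"dz":0,"rx":0,"ry":0,"rz":0,"fingers":36},{"dx":0.295,"dy":0.936,"dz":0,"rx":0,"ry":0,"rz":0,"fingers":36},{"dx":0.295,"dy":0.936,"dz":0,"rx":0,"ry":0,"rz":0,"fingers":36},{"dx":0.295,"dy":0.936,"dz":0,"rx":0,"ry":0,"rz":0,"fingers":36},{"dx":0.295,"dy":0.936,"dz":0,"rx":0,"ry":0,"rz":0,"fingers":36}]' && python3 -m creep '[{"dx":0.295,"dy":0.936,"dz":0,"rx":0,"ry":0,"rz":0,"fingers":36},{"dx":0.295,"dy":0.936,"dz":0,"rx":0,"ry":0,"rz":0,"fingers":36},{"dx":0,"dy":0,"dz":0,"rx":0,"ry":0,"rz":0,"fingers":36},{"dx":0,"dy":0,"dz":0,"rx":0,"ry":0,"rz":0,"fingers":36},{"dx":0,"dy":0,"dz":0,"rx":0,"ry":0,"rz":0,"fingers":36}]' && python3 -m creep '[{"dx":0,"dy":0,"dz":0,"rx":0,"ry":0,"rz":0,"fingers":36},{"dx":0,"dy":0,"dz":0,"rx":0,"ry":0,"rz":0,"fingers":36}]'
```

```text
time_s: 28.27
tcp_pos: [0.4898, 0.126, 0.2057]
tcp_rot: [-0.002, 1.0, 0.001, 0.003]
force: [1.8, 0.6, -0.7]
finger_gap: 0.0409
gripper_force: 25.0
time_s: 28.68
tcp_pos: [0.5305, -0.0177, 0.1987]
tcp_rot: [-0.0, 1.0, -0.0, -0.002]
force: [1.3, -0.1, -0.3]
finger_gap: 0.0411
gripper_force: 25.0
time_s: 29.1
tcp_pos: [0.5747, -0.158, 0.1983]
tcp_rot: [-0.001, 1.0, -0.0, -0.002]
force: [-0.0, 0.4, -1.5]
finger_gap: 0.041
gripper_force: 25.0
time_s: 29.52
tcp_pos: [0.5923, -0.2124, 0.1988]
tcp_rot: [-0.001, 1.0, -0.0, -0.002]
force: [-0.5, 1.1, -0.7]
finger_gap: 0.0412
gripper_force: 25.0
time_s: 29.68
tcp_pos: [0.5929, -0.2117, 0.2003]
tcp_rot: [-0.0, 1.0, 0.0, -0.001]
force: [0.8, 0.1, -1.0]
finger_gap: 0.0415
gripper_force: 25.0
```

```bash
python3 -m creep '[{"dx":-0.015,"dy":0.02,"dz":0,"rx":0,"ry":0,"rz":0,"fingers":36},{"dx":0,"dy":0,"dz":0.2,"rx":0,"ry":0,"rz":0,"fingers":36},{"dx":0,"dy":0,"dz":0.2,"rx":0,"ry":0,"rz":0,"fingers":36},{"dx":0,"dy":0,"dz":0.2,"rx":0,"ry":0,"rz":0,"fingers":36},{"dx":0,"dy":0,"dz":0.1,"rx":0,"ry":0,"rz":0,"fingers":36}]' && python3 -m creep '[{"dx":0,"dy":0,"dz":0,"rx":0,"ry":0,"rz":0,"fingers":36},{"dx":0,"dy":0,"dz":0,"rx":0,"ry":0,"rz":0,"fingers":36}]'
python3 -c "
from h import *
over('b5',.0075)"
```

```text
time_s: 30.1
tcp_pos: [0.5922, -0.2132, 0.1783]
tcp_rot: [-0.0, 1.0, -0.0, -0.001]
force: [0.6, -0.4, -1.0]
finger_gap: 0.0408
gripper_force: 25.0
time_s: 30.27
tcp_pos: [0.5926, -0.2135, 0.1793]
tcp_rot: [-0.0, 1.0, -0.0, -0.0]
force: [0.0, 1.1, 0.5]
finger_gap: 0.041
gripper_force: 25.0
[ 0.5929 -0.2137  0.1797] 0.04072991426941122 axis@part top [319.17732018 325.20529788] axis@.1805 [319.19230591 316.52024152] shaft tip pred [318.79760317 314.70196563]
```

View pics/b5.png

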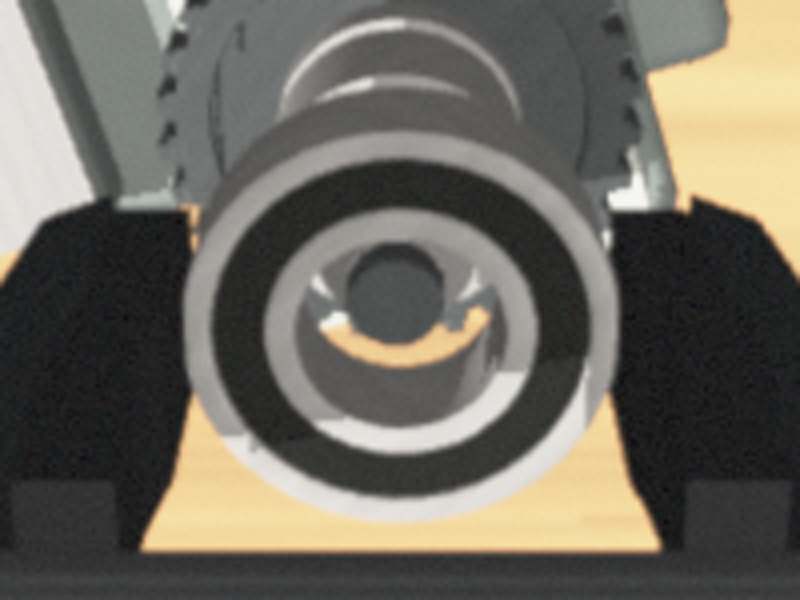

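The bearing is held level. The shaft tip is at crop (395,293), well inside the bore. I'll make a small trim and lower it.

```bash
python3 -m creep '[{"dx":0.015,"dy":-0.025,"dz":0,"rx":0,"ry":0,"rz":0,"fingers":36},{"dx":0,"dy":0,"dz":0.1,"rx":0,"ry":0,"rz":0,"fingers":36},{"dx":0,"dy":0,"dz":0.2,"rx":0,"ry":0,"rz":0,"fingers":36},{"dx":0,"dy":0,"dz":0.15,"rx":0,"ry":0,"rz":0,"fingers":36},{"dx":0,"dy":0,"dz":0.07,"rx":0,"ry":0,"rz":0,"fingers":36}]' && python3 -m creep '[{"dx":0,"dy":0,"dz":0,"rx":0,"ry":0,"rz":0,"fingers":36},{"dx":0,"dy":0,"dz":0,"rx":0,"ry":0,"rz":0,"fingers":36},{"dx":0,"dy":0,"dz":0,"rx":0,"ry":0,"rz":0,"fingers":36}]' && python3 -m creep '[{"dx":0,"dy":0,"dz":0.05,"rx":0,"ry":0,"rz":0,"fingers":36},{"dx":0,"dy":0,"dz":0,"rx":0,"ry":0,"rz":0,"fingers":36},{"dx":0,"dy":0,"dz":0,"rx":0,"ry":0,"rz":0,"fingers":36}]'
```

```text
time_s: 30.73
tcp_pos: [0.5928, -0.2126, 0.163]
tcp_rot: [-0.0, 1.0, -0.0, -0.001]
force: [-0.9, -0.0, -1.1]
finger_gap: 0.041
gripper_force: 25.0
time_s: 30.98
tcp_pos: [0.5934, -0.2129, 0.1643]
tcp_rot: [-0.0, 1.0, -0.0, -0.0]
force: [0.2, -0.1, -0.9]
finger_gap: 0.0409
gripper_force: 25.0
time_s: 31.23
tcp_pos: [0.5934, -0.2129, 0.1628]
tcp_rot: [0.0, 1.0, -0.0, 0.0]
force: [-0.5, -0.4, -0.5]
finger_gap: 0.0412
gripper_force: 25.0
```

```bash
python3 -m creep '[{"dx":0,"dy":0,"dz":0.05,"rx":0,"ry":0,"rz":0,"fingers":36},{"dx":0,"dy":0,"dz":0,"rx":0,"ry":0,"rz":0,"fingers":36},{"dx":0,"dy":0,"dz":0,"rx":0,"ry":0,"rz":0,"fingers":36}]' && python3 -m creep '[{"dx":0,"dy":0,"dz":0.05,"rx":0,"ry":0,"rz":0,"fingers":36},{"dx":0,"dy":0,"dz":0,"rx":0,"ry":0,"rz":0,"fingers":36},{"dx":0,"dy":0,"dz":0,"rx":0,"ry":0,"rz":0,"fingers":36}]'
```

```text
time_s: 31.48
tcp_pos: [0.5933, -0.2128, 0.1612]
tcp_rot: [-0.0, 1.0, -0.0, -0.0]
force: [0.1, 0.7, -0.8]
finger_gap: 0.0413
gripper_force: 25.0
time_s: 31.73
tcp_pos: [0.5936, -0.213, 0.16]
tcp_rot: [0.0, 1.0, -0.0, 0.0]
force: [1.1, -0.7, 1.0]
finger_gap: 0.0407
gripper_force: 25.0
```

One more small press to confirm contact, then release and retreat.

```bash
python3 -m creep '[{"dx":0,"dy":0,"dz":0.03,"rx":0,"ry":0,"rz":0,"fingers":36},{"dx":0,"dy":0,"dz":0,"rx":0,"ry":0,"rz":0,"fingers":36},{"dx":0,"dy":0,"dz":0,"rx":0,"ry":0,"rz":0,"fingers":36}]' && python3 -m creep '[{"dx":0,"dy":0,"dz":-0.02,"rx":0,"ry":0,"rz":0,"fingers":56},{"dx":0,"dy":0,"dz":0,"rx":0,"ry":0,"rz":0,"fingers":56},{"dx":0,"dy":0,"dz":0,"rx":0,"ry":0,"rz":0,"fingers":56},{"dx":0,"dy":0,"dz":-0.4,"rx":0,"ry":0,"rz":0,"fingers":60},{"dx":0,"dy":0,"dz":-0.8,"rx":0,"ry":0,"rz":0,"fingers":60}]' && python3 -m creep '[{"dx":0,"dy":0,"dz":-0.9,"rx":0,"ry":0,"rz":0,"fingers":60},{"dx":0,"dy":0,"dz":-0.9,"rx":0,"ry":0,"rz":0,"fingers":60},{"dx":0,"dy":0,"dz":-0.9,"rx":0,"ry":0,"rz":0,"fingers":60},{"dx":0,"dy":0,"dz":-0.6,"rx":0,"ry":0,"rz":0,"fingers":60},{"dx":0,"dy":0,"dz":0,"rx":0,"ry":0,"rz":0,"fingers":60}]' && python3 -m creep '[{"dx":0,"dy":0,"dz":0,"rx":0,"ry":0,"rz":0,"fingers":60},{"dx":0,"dy":0,"dz":0,"rx":0,"ry":0,"rz":0,"fingers":60},{"dx":0,"dy":0,"dz":0,"rx":0,"ry":0,"rz":0,"fingers":60}]'
python3 -c "
from h import *
im=imaging.get_image('wrist');s=imaging.get_image('scene')
a=cv2.resize(im[150:300,250:400],(400,400),interpolation=cv2.INTER_CUBIC);b=cv2.resize(s[190:300,140:250],(400,400),interpolation=cv2.INTER_CUBIC)
cv2.imwrite('pics/final.png',np.hstack([a,b]))"
```

```text
time_s: 31.98
tcp_pos: [0.5938, -0.213, 0.16]
tcp_rot: [0.0, 1.0, -0.0, 0.001]
force: [-0.2, 0.1, 5.1]
finger_gap: 0.0411
gripper_force: 25.0
time_s: 32.4
tcp_pos: [0.5907, -0.2118, 0.192]
tcp_rot: [-0.002, 1.0, -0.0, -0.004]
force: [0.5, -0.3, -0.5]
finger_gap: 0.0602
gripper_force: 0.0
time_s: 32.82
tcp_pos: [0.5958, -0.2138, 0.301]
tcp_rot: [0.002, 1.0, -0.0, 0.005]
force: [0.8, -0.7, 0.7]
finger_gap: 0.0601
gripper_force: 0.0
time_s: 33.07
tcp_pos: [0.5923, -0.2124, 0.2921]
tcp_rot: [-0.001, 1.0, -0.0, -0.002]
force: [-0.2, -0.6, 0.1]
finger_gap: 0.0601
gripper_force: 0.0
```

View pics/final.png

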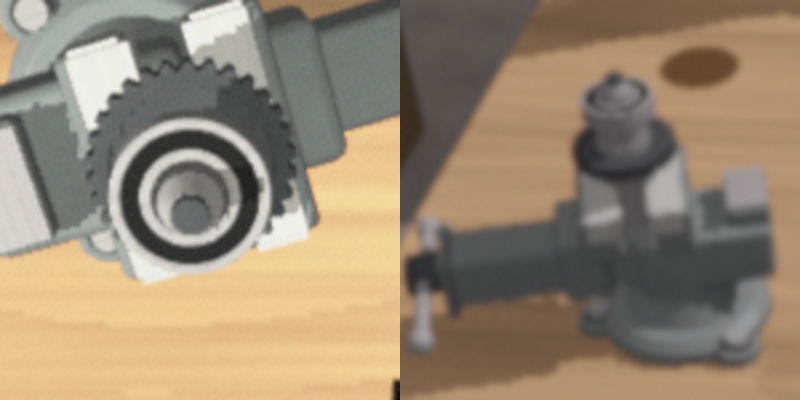

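The stack stands level on the shaft: in the left view the bearing is on top at (190,195) with the shaft tip through it, and the gear is below. The gripper is clear, so I'm handing the job in.

```bash
python3 -c "
from workcell import ticket
print(ticket.finish_job())"
```

```text
the job is handed in; nothing more can be done
None
```

The washer, gear (boss up), collar and bearing are stacked home on the shaft and released. I handed the job in at about 33 s; no verdict came back.

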